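Pack the sample cool box

ROBOT

A 7-joint arm with a two-finger parallel gripper is mounted at the origin on a cart in front of the work surface, level with it; the furniture and walls round the work are solid. World frame = base frame: x ahead of the robot, y to its left, z up, the work surface at z = 0. Lengths are in m, angles in rad, forces in N, time in s.
With the tool pointing down it reaches from about 0.425 to 0.975 m from the base axis. Payload 16.7 kg.
Tool frame: the origin (TCP) lies at the very end of the fingers, on their centre line; the grasp point (between the pads) lies 19 mm behind it (robot.grasp_offset is the distance from the TCP to the grasp point, in m); z points along the fingers, y is the line along which they close (so a half turn about z gives the same grasp; the last joint's range is limited). The gripper opens to 85 mm and grips with 20 to 120 N. Pads are 22 mm wide; open, the fingers measure 114 mm over their backs; the gripper's body (76 mm by 85 mm) begins 54 mm behind the grasp point. The pads swing forward as they close: fully open they stand 13 mm farther back than shut.
Start: joints at [1.143, 0.426, 0.074, 1.606, -0.034, 1.111, -0.067], TCP at [0.185, -0.649, 0.231] pointing down, gripper open.
Joint ranges: [-2.85, 2.85], [-0.5, 2.14], [-1.23, 1.37], [0.21, 2.46], [-1.02, 4.16], [0.16, 2.05], [-2.73, 2.73]. Speed limits (rad/s): [1.89, 1.89, 2.39, 2.39, 3.01, 3.01, 3.01].

INTERFACE

Orientations are given as a rotation vector (axis times angle).
In Python, from cell import robot gives the robot as it stands. The module is installed in compiled form; this text tells all that it offers.
- The arm moves only by the tool carry_out, never from a script. Its argument "motion" is a list of rows, each a list of 5 numbers: the shift along the tool's x, y, z normalised to -1 to 1, where 1 is 5 cm, then the turn about the tool's z normalised to -1 to 1, where 1 is 0.08 rad, then the closure, from -1 (fully open) to 1 (shut). A call has exactly 8 rows; each row shifts and turns the commanded pose from where the row before left it, along the tool's axes as they then stand; what a row does not reach is not made up. A row lasts 1/10 s, in which the tool goes at most 50 mm and 8.59 degrees, less where a joint would pass 70% of its speed; a pose out of reach is approached as far as the arm can. A call with a number of a shift or a turn outside -1 to 1 is refused whole. A call with a gripper value outside its range is refused whole. The fingers move at their own pace and stop on an object; "newtons" is the grip in N (left out, the last holds). Time passes only in rows, so rows that do not move let the fingers close, or fill a call up. It gives the time, the measured TCP pose, the force, the opening and the grip force at its end, in the units of the state.
- robot.get_state(): the state, without advancing time (a new reading comes with each control period).
- robot.capture(name): name is "scene" or "top"; returns the picture (480x640x3 uint8, red, green, blue); there is no depth.
- robot.get_calibration(name): a dict with "vfov" (degrees; the focal length in pixels is half the picture's height over the tangent of half this angle, whatever the lens; pixels are square), "cx", "cy" (the principal point, pixels), "eye" and "orientation" of the camera in the world. Camera axes: x right, y up, looking along -z (the intrinsics and any distortion apply to the point x, -y, -z); pixel columns grow to the right and rows downward; lengths in m; the calibration is good to about 2 mm. A picture is of the moment at which its call begins. get_calibration takes no time and is no camera call.
- robot.job_done(): hands the job in; it is judged then, once.
The state is a dict: "clock": time; "joint_positions": joint angles; "qd": joint speeds; "joint_torque": joint torques, N m; "ee_pos": TCP position; "tool_rot": TCP orientation; "ft_force": force on the tool from outside, world axes, zero at the start; "ft_torque": the same for the moment, N m; "width": finger opening in m; "gripper_force": force on a finger pad.
Only numpy, scipy, OpenCV 4.12 (cv2) and the standard library are available. Lean on these libraries where they do the work, as an engineer would, in place of code of your own. Each camera call takes 0.05 s, during which the arm holds its last target. There are 200 camera calls.

TASK

Pack the cool box for transport: take the scoop tote by its handle, tip its sample bottles into the open well of the box, and stand the empty tote back upright on the enamel tray. Slide every cold plate lying on the bench flat into a sleeve under the box whose slot height matches its thickness (thin plates in low slots, a thick plate in the high one), fully home against the stop, one plate to a sleeve. Once the bottles are in and the tote is back, lower the hinged lid gently until it is fully shut, without letting it slam, and leave the sample jar and the culture dish where they stand.

Things in the scene. Friction and masses are not known exactly. Their poses are not given: they have to be found in the camera images.
- coolbox: White cool box with a blue lid, fixed: an open well 170 x 250 x 100 mm outside (x, y, z), walls and floor 5 mm, on 30 mm legs, so its rim is 130 mm above the bench. Origin: centre of the well's underside, 30 mm above the bench; x points from the sleeve mouths to the hinge, y to its left. The sleeves lie below it, mouths 40 mm in front (-x) of its front wall.
- coolbox_lid (a joint): The lid's hinge (rad): 0 shut on the rim, about 1.45 to 1.75 at the start, standing open. It is stiff (a friction hinge): it stays where it is left and must be pushed all the way down.
- coolbox_lid_hinge (a point): Middle of the lid's hinge axis, on the back rim of the cool box (axis along the box's y). The lid is a flat panel about 170 mm long from the hinge, 250 mm wide and 8 mm thick; shut, it lies on the rim.
- coolbox_lid_handle (a point): Grip point of the small black knob on the lid's outer face near its free edge, midway along it; it stands out 35 mm or less.
- sleeve_thin_1: Aluminium sleeve fixed under the cool box, 105 x 76 x 28 mm, a flat pocket on the bench: mouth 64 mm wide, 13 mm high, at x = -52 mm; stop at x = +47 mm. Origin: centre of its underside; x points into the pocket. A plate that is home has its origin at x = -10 mm and sticks out 15 mm. The three sleeves lie side by side, 78 mm apart, in an order that changes.
- sleeve_thin_2: Aluminium sleeve fixed under the cool box, 105 x 76 x 28 mm, a flat pocket on the bench: mouth 64 mm wide, 13 mm high, at x = -52 mm; stop at x = +47 mm. Origin: centre of its underside; x points into the pocket. A plate that is home has its origin at x = -10 mm and sticks out 15 mm. The three sleeves lie side by side, 78 mm apart, in an order that changes.
- sleeve_thick: Aluminium sleeve fixed under the cool box, 105 x 76 x 28 mm, a flat pocket on the bench: mouth 64 mm wide, 21 mm high, at x = -52 mm; stop at x = +47 mm. Origin: centre of its underside; x points into the pocket. A plate that is home has its origin at x = -10 mm and sticks out 15 mm. The three sleeves lie side by side, 78 mm apart, in an order that changes.
- plate_thin_1: White thin cold plate, a rigid slab 115 (x) x 56 (y) x 10 mm, about 150 g, lying flat on the bench in front of the tray, ribs and a round filler plug on top. Origin: centre of its underside; x along its length, z up. It may go in either end first. May be absent.
- plate_thin_2: White thin cold plate, a rigid slab 115 (x) x 56 (y) x 10 mm, about 150 g, lying flat on the bench in front of the tray, ribs and a round filler plug on top. Origin: centre of its underside; x along its length, z up. It may go in either end first. May be absent.
- plate_thick: Blue thick cold plate, a rigid slab 115 (x) x 56 (y) x 18 mm, about 220 g, lying flat on the bench in front of the tray, ribs and a round filler plug on top. Origin: centre of its underside; x along its length, z up. It may go in either end first. May be absent.
- tote: Steel scoop tote, 250 g, 150 (x) x 106 (y) mm, standing on the tray with bottles upright in it. Floor 4 mm, walls 50 mm high at the back (-x) and sides; the +x end is open: the spout. Black bridge handle on two side posts. Origin: centre of its underside; x towards the spout, z up. Tipped spout-down by about 55 degrees the bottles topple and slide out.
- tote_handle (a point): Centre of the tote's handle, 10 mm behind and 125 mm above the tote's origin: a flat-faced bar along the tote's y, 100 mm long, 14 mm thick (x) and 28 mm high (z), clear above the bottles. Its axes are the tote's.
- tote_spout (a point): Middle of the tote's spout edge: 75 mm in front of its origin, on the floor (4 mm up). Its axes are the tote's.
- tray: White enamel tray with a dark rim, 228 (x) x 342 (y) x 31 mm, fixed; its floor is 2 mm thick, the flat floor 184 x 298 mm, 208 x 322 mm between the rims. Origin: centre of its underside.
- sample_jar: Bystander: glass sample jar with lid, 97 mm across, 131 mm high, left of the cool box. Origin: centre of its underside.
- culture_dish: Bystander: covered culture dish 60 mm across, 14 mm high, at the front left of the bench. Origin: centre of its underside.
- bottle_1: Closed sample dropper bottle, 31 mm across, 80 mm high, 50 g, black cap, upright in the tote at the start. Origin: centre of its underside. May be absent.
- bottle_2: Closed sample dropper bottle, 31 mm across, 80 mm high, 50 g, red cap, upright in the tote at the start. Origin: centre of its underside. May be absent.
- bottle_3: Closed sample dropper bottle, 31 mm across, 80 mm high, 50 g, black cap, upright in the tote at the start. Origin: centre of its underside. May be absent.
- bottle_4: Closed sample dropper bottle, 31 mm across, 80 mm high, 50 g, red cap, upright in the tote at the start. Origin: centre of its underside. May be absent.
- bottle_5: Closed sample dropper bottle, 31 mm across, 80 mm high, 50 g, black cap, upright in the tote at the start. Origin: centre of its underside. May be absent.

How it is judged:
By the outcome, as a careful person would: the job done as asked, in the order asked, and still so for the second after the job is handed in, with the robot touching nothing.
Of bottle_1, bottle_2, bottle_3, bottle_4, bottle_5 only 3 to 5 are there at a start; the rules pass over those that are not, and their reading is None.
Of plate_thin_1, plate_thin_2, plate_thick only 2 to 3 are there at a start; the rules pass over those that are not, and their reading is None.
At some moment in a run one of plate_thin_1, plate_thin_2, plate_thick may be knocked a few centimetres aside while the robot is not near it.
It also fails if it takes over 210 s, if anything falls off the work surface, if the arm or the gripper's body presses on something with over 40 N, if the wrist force passes 120 N, or if a joint passes its speed limit or range.

## Working session

There is one attempt and no reset: what is moved stays moved. The work goes in short steps, Python scripts to look and compute and a tool call to move; the robot and the scene stay as the last step left them, time stands still between calls to the robot, and variables do not carry over. Pictures are saved under pics/ and viewed, at most 14 in all, crops included, and the job is handed in when it is done.

Besides the shell and the picture viewer there is one more tool, called after ">>>" by a JSON object that holds its "name" and its "arguments", one argument or row to a line. carry_out: Moves the arm, as the interface text tells. Scaled input: -1 to 1 covers 5 cm each way for a shift and 0.08 rad each way for a turn. Its arguments: {"type":"object","properties":{"motion":{"type":"array"},"newtons":{"type":"number"}},"required":["motion"]}

```bash
mkdir -p pics; cat > h.py <<'E'
import numpy as np, cv2
from scipy.spatial.transform import Rotation as R
from cell import robot
def cal(n):
    c=robot.get_calibration(n); o=np.array(c["orientation"],float)
    Rm=o if o.shape==(3,3) else (R.from_rotvec(o) if o.size==3 else R.from_quat(o)).as_matrix()
    return c,Rm,np.array(c["eye"]),240/np.tan(np.radians(c["vfov"])/2)
def ray(n,u,v):
    c,Rm,e,f=cal(n); d=Rm@np.array([(u-c["cx"])/f,-(v-c["cy"])/f,-1]); return e,d
def plane(n,u,v,z):
    e,d=ray(n,u,v); return e+d*(z-e[2])/d[2]
def tri(a,b):
    e1,d1=ray("scene",*a); e2,d2=ray("top",*b)
    s=np.linalg.lstsq(np.c_[d1,-d2],e2-e1,rcond=None)[0]; p,q=e1+s[0]*d1,e2+s[1]*d2
    return (p+q)/2,np.linalg.norm(p-q)
def proj(n,P):
    c,Rm,e,f=cal(n); q=Rm.T@(np.array(P)-e); return c["cx"]+f*q[0]/-q[2], c["cy"]-f*q[1]/-q[2]
def snap(n,name):
    im=robot.capture(n); cv2.imwrite(f"pics/{name}.png",cv2.cvtColor(im,cv2.COLOR_RGB2BGR)); return im
E
python3 - <<'E'
from h import *
for n in("scene","top"): snap(n,n+"0"); print(robot.get_calibration(n))
s=robot.get_state(); print({k:np.round(v,3) for k,v in s.items()},robot.grasp_offset)
E
```

```text
{'vfov': 47.87069629283028, 'cx': 315.65769520680885, 'cy': 238.13558969513815, 'eye': array([ 0.05361748, -0.64801655,  1.10261542]), 'orientation': array([ 0.67170463, -0.21021606, -0.5421424 ])}
{'vfov': 44.72342938888568, 'cx': 324.4300933213107, 'cy': 244.5160988048795, 'eye': array([0.40446717, 0.02002194, 1.42673623]), 'orientation': array([ 0.08772605, -0.04833071, -1.5984914 ])}
{'clock': np.float64(0.1), 'joint_positions': array([ 1.144,  0.427,  0.074,  1.607, -0.034,  1.111, -0.067]), 'qd': array([-0.   , -0.004,  0.002, -0.001,  0.001,  0.   ,  0.   ]), 'joint_torque': array([ 9.0000e-03, -9.5154e+01,  3.7730e+00, -4.6441e+01,  2.0000e-02,
        6.0000e-03,  0.0000e+00]), 'ee_pos': array([ 0.185, -0.649,  0.231]), 'tool_rot': array([-3.11 , -0.435,  0.   ]), 'ft_force': array([ 0.028, -0.268,  0.318]), 'ft_torque': array([-0.01 ,  0.025,  0.027]), 'gripper_force': np.float64(0.0), 'width': np.float64(0.085)} 0.0187
```

View pics/scene0.png

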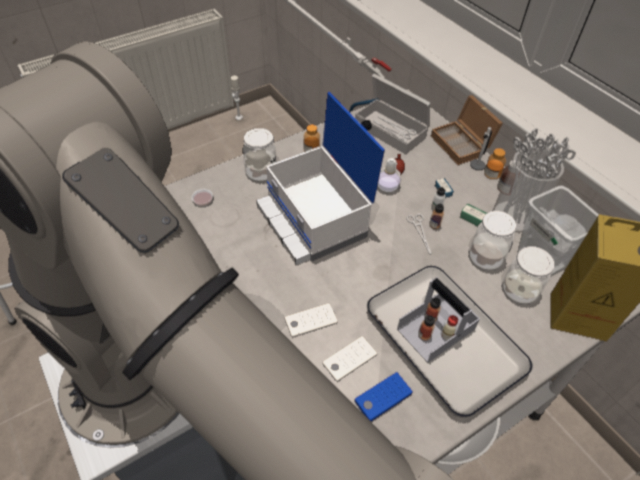

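View pics/top0.png

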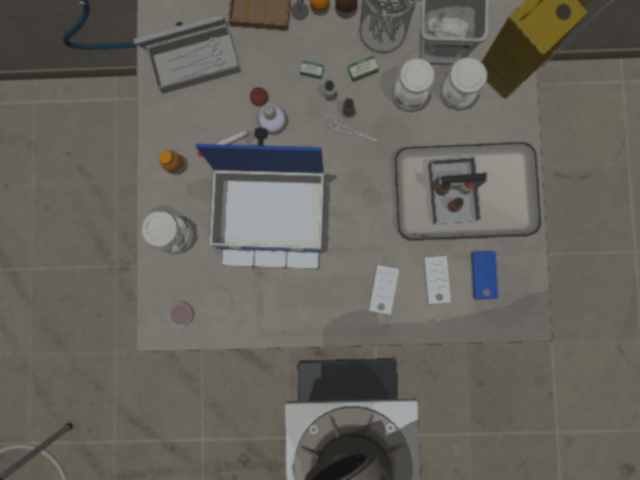

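```bash
python3 - <<'E'
import cv2, numpy as np
s=cv2.imread("pics/scene0.png"); t=cv2.imread("pics/top0.png")
a=cv2.resize(s[255:375,390:500],(440,480),interpolation=3); b=cv2.resize(t[150:230,420:490],(350,400),interpolation=3)
o=np.zeros((480,800,3),np.uint8); o[:,:440]=a; o[:400,445:795]=b; cv2.imwrite("pics/tote0.png",o)
a=cv2.resize(s[85:275,235:395],(404,480),interpolation=3); b=cv2.resize(t[135:275,195:335],(390,390),interpolation=3)
o=np.zeros((480,800,3),np.uint8); o[:,:404]=a; o[:390,408:798]=b; cv2.imwrite("pics/box0.png",o)
E
```

```text
(no output)
```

View pics/tote0.png

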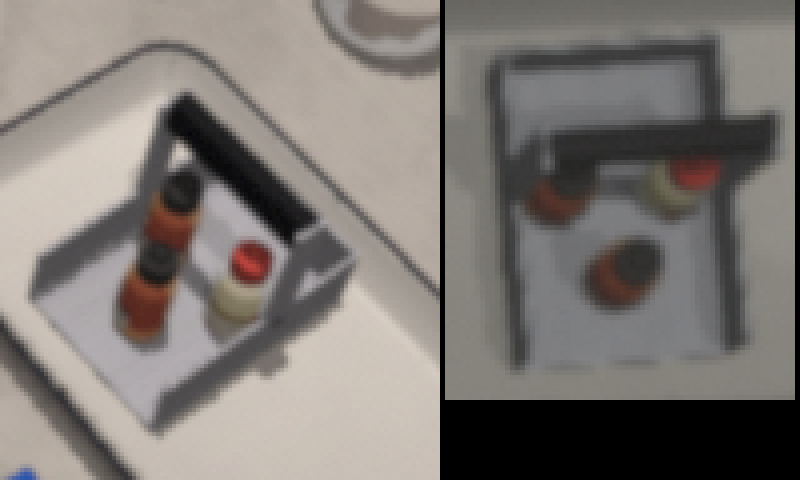

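View pics/box0.png

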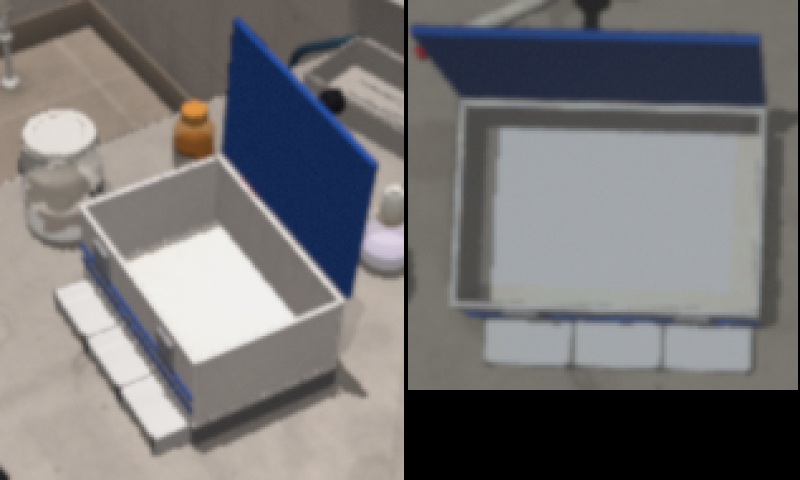

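```bash
cat > m.py <<'E'
from h import *
import sys
def rect(mask,roi,minA=60):
    m=np.zeros_like(mask); x0,y0,x1,y1=roi; m[y0:y1,x0:x1]=mask[y0:y1,x0:x1]
    cs,_=cv2.findContours(m,cv2.RETR_EXTERNAL,cv2.CHAIN_APPROX_NONE)
    return [c.reshape(-1,2).astype(float) for c in cs if cv2.contourArea(c)>minA]
def plate(n,c,z):
    P=np.array([plane(n,u,v,z)[:2] for u,v in c]); r=cv2.minAreaRect((P*1000).astype(np.float32))
    b=cv2.boxPoints(r); e=[b[1]-b[0],b[2]-b[1]]; l=max(e,key=np.linalg.norm)
    return np.round(r[0],1),np.round(r[1],1),round(float(np.degrees(np.arctan2(l[1],l[0]))%180),1)
E
python3 - <<'E'
from m import *
for n,roi in(("scene",(275,300,420,425)),("top",(360,245,510,320))):
    im=cv2.cvtColor(cv2.imread(f"pics/{n}0.png"),cv2.COLOR_BGR2HSV); h,s,v=cv2.split(im)
    w=((v>185)&(s<60)).astype(np.uint8) if n=="scene" else ((v>165)&(s<60)).astype(np.uint8)
    b=((h>100)&(h<130)&(s>130)&(v>60)).astype(np.uint8)
    for nm,m,z in(("w",w,.01),("b",b,.018)):
        for c in rect(m,roi): print(n,nm,np.round(c.mean(0)),*plate(n,c,z))
# handle
S=[(436,279),(467.5,311)];T=[(441.4,177),(486.2,174)]
for a,b in zip(S,T): p,g=tri(a,b); print("handle end",p.round(4),round(g,4))
# tote floor/wall corners in top: wall tops z=.052 (back corners), spout floor z~.006
f=lambda x,y:(420+(x-445)/5,150+y/5)
for nm,p,z in(("backL",(492,58),.052),("backR",(714,40),.052),("frontL",(517,368),.052),("frontR",(738,350),.052)): print(nm,plane("top",*f(*p),z).round(4))
g=lambda x,y:(390+x/4,255+y/4)
for nm,p,z in(("spL",(32,297),.006),("spR",(155,430),.006)): print("scene",nm,plane("scene",*g(*p),z).round(4))
# box rim corners: scene crop scale 404/160, top crop 390/140
k=404/160;q=390/140
gs=lambda x,y:(235+x/k,85+y/k); ft=lambda x,y:(195+(x-408)/q,135+y/q)
for nm,a,b in(("FL",(82,207),(452,308)),("FR",(195,352),(757,318)),("BL",(222,158),(464,100)),("BR",(343,296),(766,107)),("lidL",(236,22),(412,28)),("lidR",(374,162),(759,36))):
    p,e=tri(gs(*a),ft(*b)); print(nm,p.round(4),round(e,4))
for x in(484,574,662,751): print("sleeve front top edge",plane("top",*ft(x,365+ (x-484)*6/267),.028).round(4))
s=cv2.imread("pics/scene0.png"); cv2.imwrite("pics/slv.png",cv2.resize(s[190:270,250:330],(800,600),interpolation=2)[:, :])
E
```

```text
scene w [401. 325.] [ 568.8 -217.7] [171.9 103.7] 50.3
scene w [332. 334.] [ 444.7 -161.4] [299.  202.4] 82.1
scene b [383. 396.] [ 441.  -333.9] [114.3  55.1] 0.5
top w [381. 289.] [406.1 -83.6] [43.1 86.1] 167.1
top b [485. 275.] [ 442.6 -327.9] [110.4  53.2] 0.0
handle end [ 0.6604 -0.2149  0.1351] 0.0008
handle end [ 0.6631 -0.3139  0.1354] 0.0012
backL [ 0.7147 -0.203   0.052 ]
backR [ 0.7198 -0.3085  0.052 ]
frontL [ 0.5656 -0.2083  0.052 ]
frontR [ 0.571  -0.3124  0.052 ]
scene spL [ 0.5725 -0.2196  0.006 ]
scene spR [ 0.578  -0.3227  0.006 ]
FL [0.5255 0.3054 0.1251] 0.0061
FR [0.5085 0.0585 0.1443] 0.006
BL [0.6952 0.2949 0.1226] 0.0034
BR [0.677  0.0483 0.1357] 0.0002
lidL [0.7102 0.2969 0.2907] 0.0004
lidR [0.6932 0.0485 0.2992] 0.0006
sleeve front top edge [0.4813 0.301  0.028 ]
sleeve front top edge [0.4773 0.2229 0.028 ]
sleeve front top edge [0.4734 0.1468 0.028 ]
sleeve front top edge [0.4694 0.07   0.028 ]
```

View pics/slv.png

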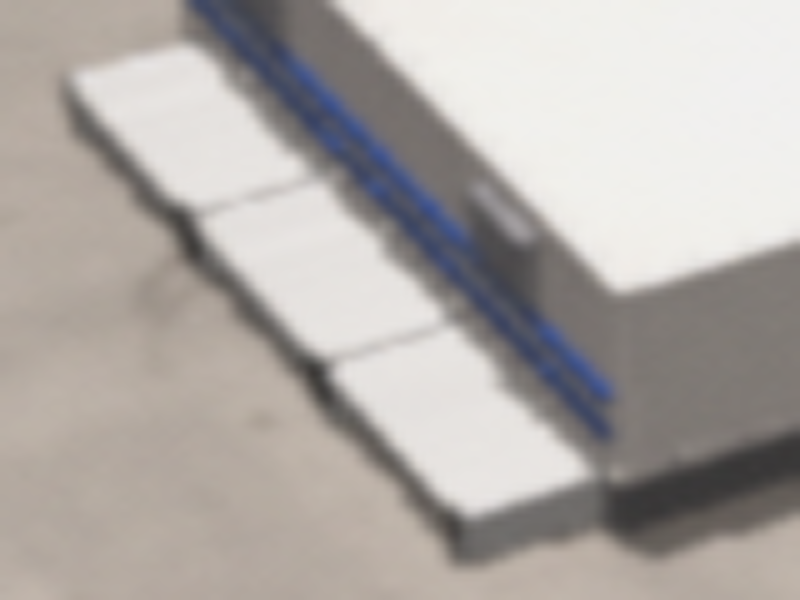

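```bash
cat > plates.py <<'E'
from m import *
def measure(name="0"):
    for n,roi in(("scene",[(284,300,340,338),(322,336,380,380)]),("top",[(366,260,402,318),(420,252,455,308)])):
        g=cv2.cvtColor(cv2.imread(f"pics/{n}{name}.png"),cv2.COLOR_BGR2GRAY)
        for r in roi:
            x0,y0,x1,y1=r; t,_=cv2.threshold(g[y0:y1,x0:x1],0,1,cv2.THRESH_OTSU)
            c=max(rect((g>t).astype(np.uint8),r),key=len); print(n,np.round(c.mean(0)),*plate(n,c,.01))
if __name__=="__main__": measure()
E
python3 - <<'E'
from h import *; import plates
plates.measure()
yaw=np.radians(-2.95); ex=np.array([np.cos(yaw),np.sin(yaw),0]); ey=np.array([-ex[1],ex[0],0]); C=np.array([.601,.178,0])
ims=np.mean([cv2.cvtColor(robot.capture("scene"),cv2.COLOR_RGB2GRAY).astype(np.float32) for _ in range(4)],0)
it=np.mean([cv2.cvtColor(robot.capture("top"),cv2.COLOR_RGB2GRAY).astype(np.float32) for _ in range(2)],0)
for k in(1,0,-1):
    for nm,yo in(("mid",np.linspace(-26,26,53)/1000),):
        row=[]
        for off in range(-8,45,3):
            # move along image: top edge front then down the face
            z=.028-max(off,0)/1000; x=-.125+max(-off,0)/1000
            if z<0: x-= -z*1.0; z=0
            P=[C+ex*x+ey*(.078*k+y)+[0,0,z] for y in yo]; uv=np.array([proj("scene",p) for p in P],np.float32)
            row.append(int(cv2.remap(ims,uv[:,0:1],uv[:,1:2],1).mean()))
        print(k,row)
P=[proj("scene",C-ex*.125+[0,0,z]) for z in(0,.028)];print(np.round(P,1))
E
```

```text
scene [311. 319.] [415.5 -89.2] [ 54.4 112.4] 168.0
scene [349. 357.] [ 435.6 -218.5] [112.3  53.3] 2.6
top [384. 289.] [414.9 -86.7] [ 53.6 112.1] 167.5
top [437. 279.] [ 435.  -216.6] [112.6  53.6] 2.7
1 [225, 219, 186, 140, 122, 109, 102, 102, 108, 119, 132, 145, 155, 169, 171, 171, 171, 172]
0 [226, 222, 196, 151, 130, 114, 103, 100, 103, 111, 124, 137, 150, 168, 172, 172, 171, 170]
-1 [226, 225, 208, 165, 141, 121, 107, 102, 105, 114, 127, 141, 154, 177, 181, 180, 179, 179]
[[275.1 234.9]
 [274.6 228. ]]
```

>>> {"name": "carry_out", "arguments": {
  "motion": [
    [0.7,-0.3,0,0,-1],
    [0.7,-0.3,0,0,-1],
    [0.7,-0.3,0,0,-1],
    [0.7,-0.3,0,0,-1],
    [0.7,-0.3,0,0,-1],
    [0.7,-0.3,0,0,-1],
    [0.7,-0.3,0,0,-1],
    [0.7,-0.3,0,0,-1]
  ]
}}

```text
clock: 1.2
ee_pos: [0.4225, -0.4558, 0.2315]
tool_rot: [3.111, 0.435, 0.0]
ft_force: [-0.0, -0.4, -0.4]
width: 0.0854
gripper_force: 0.0
```

>>> {"name": "carry_out", "arguments": {
  "motion": [
    [0.7,-0.3,0,0,-1],
    [0.7,-0.3,0,0,-1],
    [0.7,-0.3,0,0,-1],
    [0.7,-0.3,0,0,-1],
    [0.7,-0.3,0,0,-1],
    [0.7,-0.3,0,0,-1],
    [0.7,-0.3,0,0,-1],
    [0.7,-0.3,0,0,-1]
  ]
}}

```text
clock: 2.0
ee_pos: [0.6589, -0.2637, 0.2314]
tool_rot: [3.111, 0.435, 0.0]
ft_force: [0.5, -0.3, 0.4]
width: 0.0857
gripper_force: 0.0
```

>>> {"name": "carry_out", "arguments": {
  "motion": [
    [0,0,0,1,-1],
    [0,0,0,1,-1],
    [0,0,0,1,-1],
    [0,0,0,1,-1],
    [0,0,0,1,-1],
    [0,0,0,1,-1],
    [0,0,0,1,-1],
    [0,0,0,1,-1]
  ]
}}

```text
clock: 2.8
ee_pos: [0.6578, -0.2647, 0.2313]
tool_rot: [-3.089, 0.571, 0.0]
ft_force: [0.8, 0.7, 0.4]
width: 0.0854
gripper_force: 0.0
```

>>> {"name": "carry_out", "arguments": {
  "motion": [
    [0,0,0,-1,-1],
    [0,0,0,-1,-1],
    [0,0,0,-1,-1],
    [0,0,0,-1,-1],
    [0,0,0,-1,-1],
    [0,0,0,-1,-1],
    [0,0,0,-1,-1],
    [0,0,0,-1,-1]
  ]
}}

```text
clock: 3.6
ee_pos: [0.6578, -0.2648, 0.2313]
tool_rot: [-3.111, -0.44, 0.0]
ft_force: [0.5, -0.5, -0.1]
width: 0.0851
gripper_force: 0.0
```

>>> {"name": "carry_out", "arguments": {
  "motion": [
    [0,0,0,-1,-1],
    [0,0,0,-1,-1],
    [0,0,0,-1,-1],
    [0,0,0,-1,-1],
    [0,0,0,-1,-1],
    [0,0,0,-1,-1],
    [0,0,0,-1,-1],
    [0,0,0,-1,-1]
  ]
}}

```text
clock: 4.4
ee_pos: [0.6578, -0.2648, 0.2313]
tool_rot: [-2.814, -1.396, 0.0]
ft_force: [-0.0, 0.0, 1.5]
width: 0.0854
gripper_force: 0.0
```

>>> {"name": "carry_out", "arguments": {
  "motion": [
    [0,0,0,-1,-1],
    [0,0,0,-1,-1],
    [0,0,0,-1,-1],
    [0,0,0,-1,-1],
    [0,0,0,-1,-1],
    [0,0,0,-1,-1],
    [0,0,0,-1,-1],
    [0,0,0,-1,-1]
  ]
}}

```text
clock: 5.2
ee_pos: [0.6577, -0.2649, 0.2313]
tool_rot: [-2.232, -2.21, 0.0]
ft_force: [-0.4, -0.1, -0.2]
width: 0.0853
gripper_force: 0.0
```

```bash
cat >> h.py <<'E'
def yaw(): 
    r=robot.get_state()["tool_rot"]; M=R.from_rotvec(r).as_matrix(); return np.degrees(np.arctan2(M[1,0],M[0,0])),np.degrees(np.arccos(-M[2,2]))
def rel(P): # offset to world point in tool units of 5 cm
    s=robot.get_state(); return R.from_rotvec(s["tool_rot"]).as_matrix().T@(np.array(P)-s["ee_pos"])/.05
def st():
    s=robot.get_state(); print(round(float(s["clock"]),1),"ee",np.round(s["ee_pos"],4),"yaw,tilt",np.round(yaw(),2),"j",np.round(s["joint_positions"],2),"f",np.round(s["ft_force"],1),"w",round(float(s["width"]),4))
E
python3 -c "
from h import *
st(); print(rel([.661,-.265,.108]))"
```

```text
5.2 ee [ 0.6577 -0.2649  0.2313] yaw,tilt [8.943e+01 1.000e-02] j [ 0.55  0.51 -0.38  1.5   0.2   1.17  0.13] f [-0.4 -0.1 -0.2] w 0.0853
[-2.08056495e-03  6.55214145e-02  2.46531664e+00]
```

>>> {"name": "carry_out", "arguments": {
  "motion": [
    [0,0.07,0,-0.5,-1],
    [0,0,0.6,0,-1],
    [0,0,0.6,0,-1],
    [0,0,0.6,0,-1],
    [0,0,0.4,0,-1],
    [0,0,0.26,0,-1],
    [0,0,0,0,1],
    [0,0,0,0,1]
  ],
  "newtons": 60
}}

```text
clock: 6.0
ee_pos: [0.6618, -0.2649, 0.1091]
tool_rot: [2.191, 2.251, 0.001]
ft_force: [0.5, 0.2, 0.4]
width: 0.0589
gripper_force: 0.0
```

>>> {"name": "carry_out", "arguments": {
  "motion": [
    [0,0,0,0,1],
    [0,0,0,0,1],
    [0,0,0,0,1],
    [0,0,0,0,1],
    [0,0,0,0,1],
    [0,0,0,0,1],
    [0,0,-0.1,0,1],
    [0,0,-0.1,0,1]
  ]
}}

```text
clock: 6.8
ee_pos: [0.6612, -0.2647, 0.1183]
tool_rot: [-2.191, -2.251, 0.0]
ft_force: [0.2, -0.1, -4.6]
width: 0.0133
gripper_force: 60.6
```

```bash
python3 -c "
from h import *
st(); a=snap('scene','s1'); b=snap('top','t1')
o=np.zeros((480,800,3),np.uint8); o[:,:400]=cv2.resize(a[230:380,375:500],(400,480)); o[:400,400:]=cv2.resize(b[140:240,410:510],(400,400)); cv2.imwrite('pics/g1.png',o[...,::-1])"
```

```text
6.8 ee [ 0.6612 -0.2647  0.1183] yaw,tilt [9.155e+01 4.000e-02] j [ 0.54  0.62 -0.37  1.58  0.25  0.99  0.13] f [ 0.2 -0.1 -4.6] w 0.0133
```

View pics/g1.png

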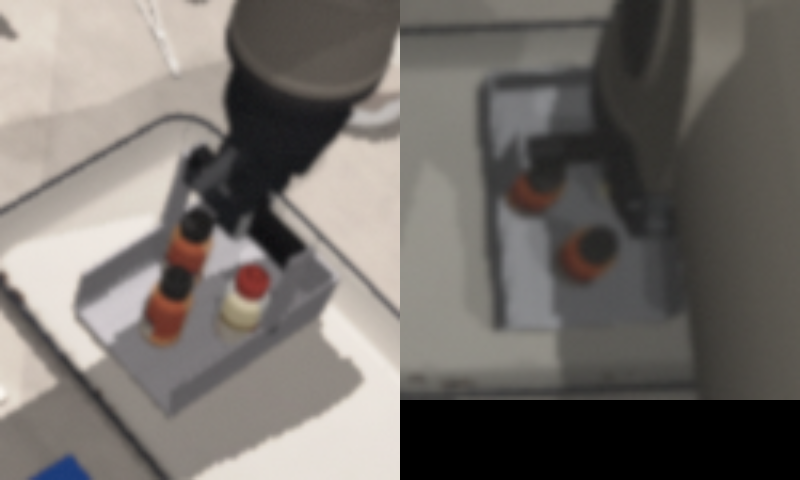

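>>> {"name": "carry_out", "arguments": {
  "motion": [
    [0,0,-0.2,0,1],
    [0,0,-0.4,0,1],
    [0,0,-0.6,0,1],
    [0,0,-0.6,0,1],
    [0,0,-0.6,0,1],
    [0,0,-0.5,0,1],
    [0,0,-0.4,0,1],
    [0,0,-0.2,0,1]
  ]
}}

```text
clock: 7.7
ee_pos: [0.6618, -0.2648, 0.296]
tool_rot: [2.19, 2.25, 0.002]
ft_force: [0.2, -0.2, -5.7]
width: 0.0131
gripper_force: 60.6
```

>>> {"name": "carry_out", "arguments": {
  "motion": [
    [0,0,0,0.2,1],
    [0,0,0,0.4,1],
    [0,0,0,0.6,1],
    [0,0,0,0.7,1],
    [0,0,0,0.7,1],
    [0,0,0,0.7,1],
    [0,0,0,0.7,1],
    [0,0,0,0.7,1]
  ]
}}

```text
clock: 8.5
ee_pos: [0.6608, -0.2646, 0.2915]
tool_rot: [-2.575, -1.796, 0.002]
ft_force: [-0.3, 0.2, -4.6]
width: 0.0131
gripper_force: 60.6
```

>>> {"name": "carry_out", "arguments": {
  "motion": [
    [0,0,0,0.7,1],
    [0,0,0,0.7,1],
    [0,0,0,0.7,1],
    [0,0,0,0.7,1],
    [0,0,0,0.7,1],
    [0,0,0,0.7,1],
    [0,0,0,0.7,1],
    [0,0,0,0.7,1]
  ]
}}

```text
clock: 9.3
ee_pos: [0.6608, -0.2646, 0.2915]
tool_rot: [-2.91, -1.179, 0.003]
ft_force: [0.1, -0.8, -4.2]
width: 0.0135
gripper_force: 60.5
```

>>> {"name": "carry_out", "arguments": {
  "motion": [
    [0,0,0,0.7,1],
    [0,0,0,0.7,1],
    [0,0,0,0.7,1],
    [0,0,0,0.7,1],
    [0,0,0,0.7,1],
    [0,0,0,0.7,1],
    [0,0,0,0.7,1],
    [0,0,0,0.7,1]
  ]
}}

```text
clock: 10.1
ee_pos: [0.6608, -0.2646, 0.2915]
tool_rot: [-3.1, -0.503, 0.003]
ft_force: [0.0, -1.3, -3.7]
width: 0.0133
gripper_force: 60.5
```

```bash
python3 -c "
from h import *
st()
y=np.radians(-2.95); ex=np.array([np.cos(y),np.sin(y),0]); ey=np.array([-ex[1],ex[0],0]); C=np.array([.601,.178,0])
wall=C-ey*.125; print('wall outer mid',wall.round(4))
for h in (-.12,.05): p=wall+ey*h; p[2]=.275; print(p,rel(p))"
```

```text
10.1 ee [ 0.6608 -0.2646  0.2915] yaw,tilt [18.44  0.14] j [ 0.39  0.45 -0.15  1.43  0.07  1.27 -1.01] f [ 0.  -1.3 -3.7] w 0.0133
wall outer mid [0.5946 0.0532 0.    ]
[ 0.58839121 -0.06667533  0.275     ] [-0.12091465 -4.21317926  0.33662464]
[0.59714016 0.10309939 0.275     ] [ 1.11895239 -7.37904805  0.33874666]
```

>>> {"name": "carry_out", "arguments": {
  "motion": [
    [0,0,0,0.7,1],
    [0,0,0,0.7,1],
    [0,0,0,0.7,1],
    [0,0,0,0.7,1],
    [0,0,0,0.7,1],
    [0,0,0,0.6,1],
    [0,0,0,0.4,1],
    [0,0,0,0.2,1]
  ]
}}

```text
clock: 10.9
ee_pos: [0.661, -0.2646, 0.2922]
tool_rot: [-3.14, 0.082, 0.002]
ft_force: [-0.1, 0.5, -5.0]
width: 0.0133
gripper_force: 60.6
```

```bash
cat >> h.py <<'E'
_y=np.radians(-2.95); ex=np.array([np.cos(_y),np.sin(_y),0]); ey=np.array([-ex[1],ex[0],0]); C=np.array([.601,.178,0])
def box(x,y,z): return C+ex*x+ey*y+[0,0,z]
E
python3 -c "
from h import *
st(); print(rel(box(0,-.07,.26)))"
```

```text
10.9 ee [ 0.661  -0.2646  0.2922] yaw,tilt [-2.98  0.09] j [ 0.34  0.45 -0.07  1.43  0.03  1.26 -1.36] f [-0.1  0.5 -5. ] w 0.0133
[-1.6569557  -7.3781796   0.64961797]
```

>>> {"name": "carry_out", "arguments": {
  "motion": [
    [-0.1,-0.2,0,0,1],
    [-0.1,-0.4,0,0,1],
    [-0.1,-0.5,0,0,1],
    [-0.1,-0.5,0,0,1],
    [-0.1,-0.5,0,0,1],
    [-0.1,-0.5,0,0,1],
    [-0.1,-0.5,0,0,1],
    [-0.1,-0.5,0,0,1]
  ]
}}

```text
clock: 11.7
ee_pos: [0.6295, -0.08, 0.2936]
tool_rot: [-3.14, 0.076, -0.0]
ft_force: [-0.0, -0.1, -4.7]
width: 0.013
gripper_force: 60.5
```

>>> {"name": "carry_out", "arguments": {
  "motion": [
    [-0.1,-0.5,0,0,1],
    [-0.1,-0.5,0,0,1],
    [-0.1,-0.5,0,0,1],
    [-0.1,-0.5,0,0,1],
    [-0.1,-0.5,0.1,0,1],
    [-0.1,-0.5,0.2,0,1],
    [-0.1,-0.5,0.2,0,1],
    [-0.1,-0.3,0.1,0,1]
  ]
}}

```text
clock: 12.5
ee_pos: [0.5982, 0.1123, 0.2628]
tool_rot: [-3.14, 0.073, 0.001]
ft_force: [-1.1, -0.3, -5.1]
width: 0.0129
gripper_force: 60.5
```

```bash
python3 -c "
from h import *
st(); print(rel(box(0,-.07,.236)))
a=snap('scene','s2'); b=snap('top','t2')
o=np.zeros((480,800,3),np.uint8); o[:,:400]=cv2.resize(a[90:270,235:385],(400,480)); o[:400,400:]=cv2.resize(b[130:280,190:340],(400,400)); cv2.imwrite('pics/g2.png',o[...,::-1])"
```

```text
12.5 ee [0.5982 0.1123 0.2628] yaw,tilt [-2.67  0.06] j [-0.1   0.3  -0.24  1.71  0.08  1.14 -1.98] f [-1.1 -0.3 -5.1] w 0.0129
[-0.01218217  0.08615634  0.53641529]
```

View pics/g2.png

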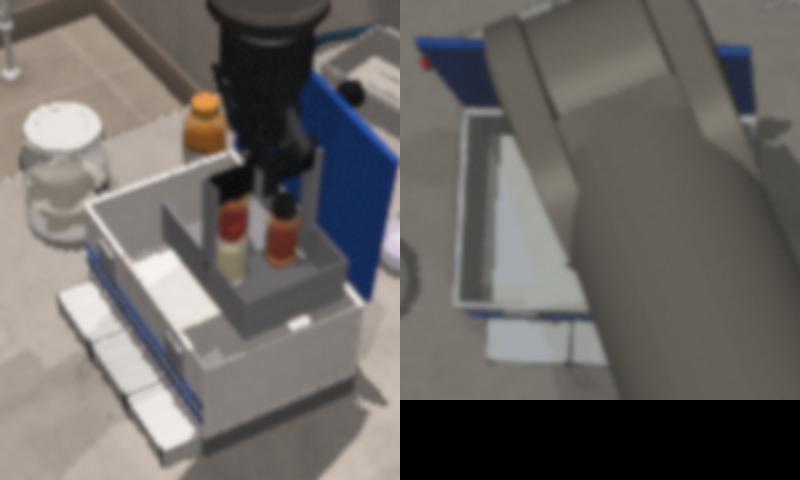

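>>> {"name": "carry_out", "arguments": {
  "motion": [
    [0,0,0.23,0,1],
    [0,0,0.23,0,1],
    [0,0,0,0,1],
    [0,-0.09,0.08,0,1],
    [0,-0.09,0.08,0,1],
    [0,-0.09,0.08,0,1],
    [0,-0.09,0.08,0,1],
    [0,0,0,0,1]
  ],
  "newtons": 20
}}

```text
clock: 13.4
ee_pos: [0.6029, 0.1271, 0.2285]
tool_rot: [3.14, -0.078, 0.009]
ft_force: [-9.5, -4.4, 41.8]
width: 0.0133
gripper_force: 138.7
```

```bash
python3 -c "
from h import *
st(); s=robot.get_state(); print(s['ft_torque'],s['gripper_force'], (s['ee_pos']-C)@ey)
a=snap('scene','s3'); 
cv2.imwrite('pics/g3.png',cv2.resize(a[90:270,235:385],(500,600))[...,::-1])"
```

```text
13.4 ee [0.6029 0.1271 0.2285] yaw,tilt [-2.84  0.35] j [-0.12  0.34 -0.24  1.74  0.09  1.07 -2.02] f [-9.5 -4.4 41.8] w 0.0133
[-4.76767509  2.16455486 -0.1820417 ] 138.70879668742418 -0.05073815221914513
```

View pics/g3.png

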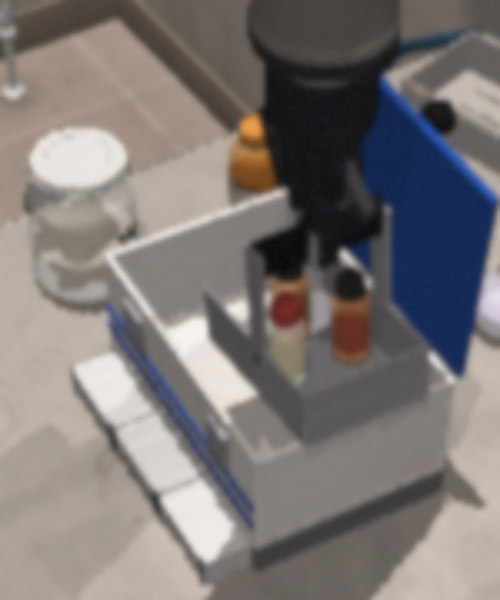

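>>> {"name": "carry_out", "arguments": {
  "motion": [
    [0,0,-0.2,0,1],
    [0,0,-0.2,0,1],
    [0,0.2,-0.1,0,1],
    [0,0.2,0,0,1],
    [0,0,0,0,1],
    [0,0,0,0,1],
    [0,0,0,0,1],
    [0,0,0,0,1]
  ],
  "newtons": 30
}}

```text
clock: 14.25
ee_pos: [0.5998, 0.1071, 0.249]
tool_rot: [-3.14, 0.078, 0.001]
ft_force: [0.2, 0.2, -4.7]
width: 0.0131
gripper_force: 61.3
```

```bash
python3 -c "
from h import *
st(); s=robot.get_state(); print(s['ft_torque'],s['gripper_force'], (s['ee_pos']-C)@ey)
a=snap('scene','s4'); 
cv2.imwrite('pics/g4.png',cv2.resize(a[90:270,235:385],(500,600))[...,::-1])"
```

```text
14.2 ee [0.5998 0.1071 0.249 ] yaw,tilt [-2.86  0.03] j [-0.09  0.32 -0.23  1.73  0.08  1.11 -1.97] f [ 0.2  0.2 -4.7] w 0.0131
[-0.04341761 -0.00679829  0.01924776] 61.281126737594604 -0.07087922135591644
```

View pics/g4.png

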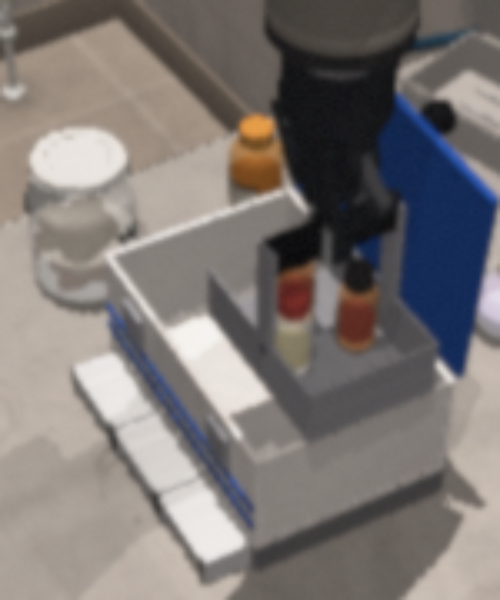

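>>> {"name": "carry_out", "arguments": {
  "motion": [
    [0,0,0.14,0,1],
    [0,0,0.08,0,1],
    [0,0,0.02,0,0.65],
    [0,-0.11,0.05,0,0.62],
    [0,-0.11,0.06,0,0.6],
    [0,-0.11,0.06,0,0.58],
    [0,-0.11,0.06,0,0.58],
    [0,0,0,0,0.58]
  ],
  "newtons": 30
}}

```text
clock: 15.1
ee_pos: [0.6011, 0.1294, 0.2257]
tool_rot: [3.14, -0.077, 0.0]
ft_force: [0.6, -0.3, 3.1]
width: 0.018
gripper_force: 16.9
```

```bash
python3 -c "
from h import *
st(); s=robot.get_state(); print(s['ft_torque'],s['gripper_force'], (s['ee_pos']-C)@ey)
a=snap('scene','s5'); 
cv2.imwrite('pics/g5.png',cv2.resize(a[90:270,235:385],(500,600))[...,::-1])"
```

```text
15.1 ee [0.6011 0.1294 0.2257] yaw,tilt [-2.82  0.02] j [-0.13  0.35 -0.24  1.74  0.09  1.07 -2.02] f [ 0.6 -0.3  3.1] w 0.018
[-0.78280816 -0.07424705  0.01056707] 16.860150061547756 -0.048537326935302626
```

View pics/g5.png

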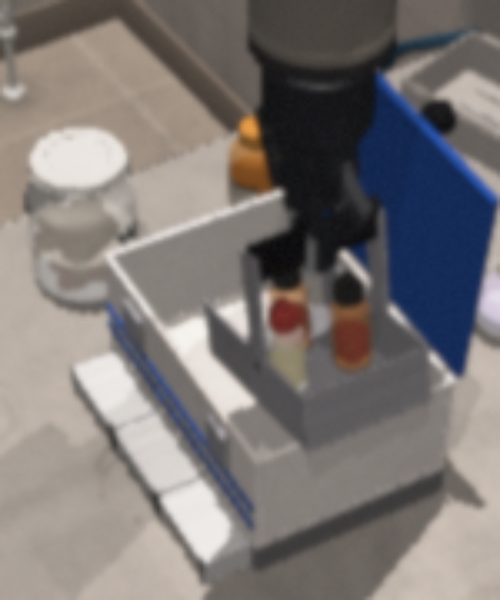

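>>> {"name": "carry_out", "arguments": {
  "motion": [
    [0,-0.14,0.12,0,0.53],
    [0,-0.13,0.12,0,0.48],
    [0,-0.11,0.13,0,0.44],
    [0,-0.1,0.13,0,0.4],
    [0,-0.08,0.12,0,0.37],
    [0,-0.08,0.13,0,0.34],
    [0,0,0,0,0.34],
    [0,0,0,0,0.34]
  ]
}}

```text
clock: 15.95
ee_pos: [0.6029, 0.1634, 0.1883]
tool_rot: [-3.138, 0.076, -0.002]
ft_force: [1.9, 9.7, 6.0]
width: 0.0279
gripper_force: 5.0
```

```bash
python3 -c "
from h import *
st(); s=robot.get_state(); print(s['ft_torque'],s['gripper_force'], (s['ee_pos']-C)@ey)
a=snap('scene','s6'); 
cv2.imwrite('pics/g6.png',cv2.resize(a[90:270,235:385],(500,600))[...,::-1])"
```

```text
15.9 ee [0.6029 0.1634 0.1883] yaw,tilt [-2.77  0.16] j [-0.17  0.4  -0.25  1.75  0.11  1.   -2.08] f [1.9 9.7 6. ] w 0.0279
[ 1.94535208 -0.38583119 -0.03142519] 4.99953668564558 -0.01450575462605139
```

View pics/g6.png

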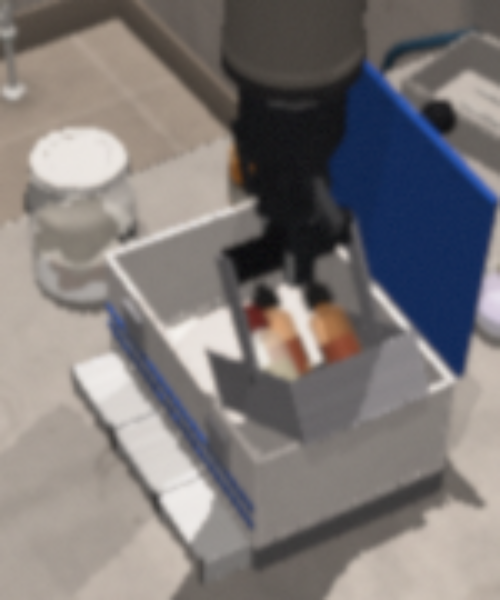

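>>> {"name": "carry_out", "arguments": {
  "motion": [
    [0,-0.08,0.1,0,0.32],
    [0,-0.08,0.1,0,0.3],
    [0,0,0.08,0,0.3],
    [0,0,0,0,0.26],
    [0,0,0,0,0.22],
    [0,0,0,0,0.22],
    [0,0,0,0,0.22],
    [0,0,0,0,0.22]
  ]
}}

```text
clock: 16.8
ee_pos: [0.6032, 0.1701, 0.1741]
tool_rot: [-3.139, 0.077, -0.001]
ft_force: [2.5, 7.3, 2.9]
width: 0.0333
gripper_force: 3.5
```

```bash
python3 -c "
from h import *
st(); s=robot.get_state(); print(s['ft_torque'],s['gripper_force'], (s['ee_pos']-C)@ey)
a=snap('scene','s7'); b=snap('top','t7')
def cnt(a):
  h=cv2.cvtColor(a[150:260,260:385],cv2.COLOR_RGB2HSV); m=((h[...,0]<14)|(h[...,0]>172))&(h[...,1]>110)&(h[...,2]>70); v,u=np.where(m); return m.sum(),(u+260).mean().round(),(v+150).mean().round()
print(cnt(a),cnt(cv2.imread('pics/s6.png')[...,::-1].copy()))
cv2.imwrite('pics/g7.png',cv2.resize(a[90:270,235:385],(500,600))[...,::-1])"
```

```text
16.8 ee [0.6032 0.1701 0.1741] yaw,tilt [-2.83  0.08] j [-0.18  0.41 -0.25  1.76  0.12  0.98 -2.1 ] f [2.5 7.3 2.9] w 0.0333
[ 1.3877881  -0.34542124 -0.06534252] 3.4931236132979393 -0.00779615097265468
(np.int64(85), np.float64(316.0), np.float64(188.0)) (np.int64(237), np.float64(328.0), np.float64(190.0))
```

View pics/g7.png

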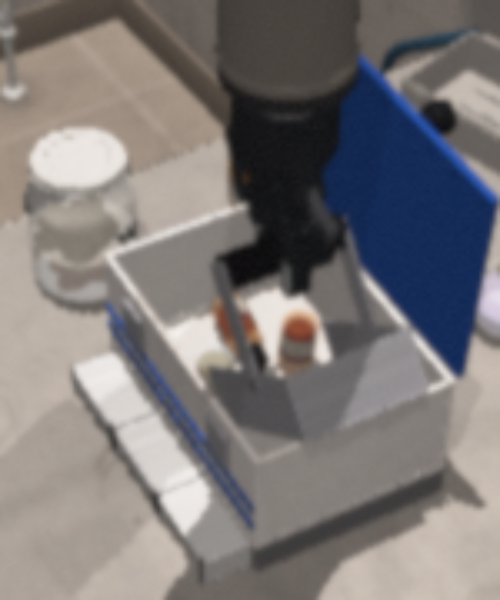

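>>> {"name": "carry_out", "arguments": {
  "motion": [
    [0,-0.1,0.05,0,0.22],
    [0,0.12,0,0,0.22],
    [0,-0.12,0,0,0.22],
    [0,0.12,0,0,0.22],
    [0,-0.12,0,0,0.22],
    [0,0.1,0,0,0.22],
    [0,0,0,0,0.22],
    [0,0,0,0,0.22]
  ]
}}

```text
clock: 17.7
ee_pos: [0.6035, 0.1743, 0.1731]
tool_rot: [-3.135, 0.073, -0.004]
ft_force: [0.1, 23.7, 9.9]
width: 0.0337
gripper_force: 12.0
```

>>> {"name": "carry_out", "arguments": {
  "motion": [
    [0,0,0,0,1],
    [0,0,0,0,1],
    [0,0,0,0,1],
    [0,0,0,0,1],
    [0,0,-0.1,0,1],
    [0,0,-0.1,0,1],
    [0,0,-0.1,0,1],
    [0,0,-0.1,0,1]
  ],
  "newtons": 50
}}

```text
clock: 18.5
ee_pos: [0.6025, 0.1688, 0.1912]
tool_rot: [3.14, -0.078, -0.002]
ft_force: [0.2, 0.3, -3.0]
width: 0.0251
gripper_force: 50.3
```

```bash
python3 -c "
from h import *
st(); s=robot.get_state(); print(s['ft_torque'],s['gripper_force'], (s['ee_pos']-C)@ey)"
```

```text
18.5 ee [0.6025 0.1688 0.1912] yaw,tilt [-2.85  0.09] j [-0.18  0.4  -0.25  1.75  0.11  1.01 -2.09] f [ 0.2  0.3 -3. ] w 0.0251
[0.1284403  0.03138707 0.02271912] 50.28713822364807 -0.009108828784153445
```

>>> {"name": "carry_out", "arguments": {
  "motion": [
    [0,0,-0.2,0,1],
    [0,0,-0.3,0,1],
    [0,0,-0.3,0,1],
    [0,0,-0.4,0,1],
    [0,0,-0.4,0,1],
    [0,0,-0.4,0,1],
    [0,0,-0.2,0,1],
    [0,0,0,0,1]
  ]
}}

```text
clock: 19.3
ee_pos: [0.6036, 0.1688, 0.3038]
tool_rot: [-3.14, 0.079, -0.004]
ft_force: [0.9, -0.5, -3.6]
width: 0.0247
gripper_force: 50.2
```

```bash
python3 -c "
from h import *
st()
a=snap('scene','s8'); b=snap('top','t8'); st()
o=np.zeros((560,800,3),np.uint8); o[:,:450]=cv2.resize(a[70:270,235:395],(450,560)); o[:350,450:]=cv2.resize(b[140:270,200:330],(350,350)); cv2.imwrite('pics/g8.png',o[...,::-1])"
```

```text
19.3 ee [0.6036 0.1688 0.3038] yaw,tilt [-2.89  0.16] j [-0.18  0.31 -0.25  1.62  0.08  1.22 -2.07] f [ 0.9 -0.5 -3.6] w 0.0247
19.4 ee [0.6028 0.1685 0.3014] yaw,tilt [-2.89  0.03] j [-0.18  0.31 -0.25  1.62  0.08  1.22 -2.07] f [ 0.3  0.  -3.6] w 0.0249
```

View pics/g8.png

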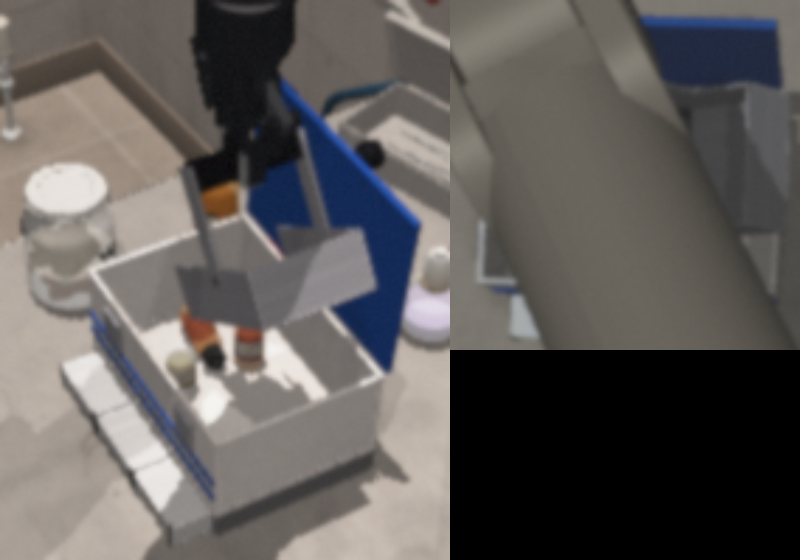

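>>> {"name": "carry_out", "arguments": {
  "motion": [
    [0,0.1,0,0,1],
    [0,0.3,0,0,1],
    [0,0.5,0,0,1],
    [0,0.5,0,0,1],
    [0,0.5,0,0,1],
    [0,0.5,0,0,1],
    [0,0.5,0,0,1],
    [0,0.5,0,0,1]
  ],
  "newtons": 120
}}

```text
clock: 20.2
ee_pos: [0.5938, -0.0036, 0.3014]
tool_rot: [3.14, -0.081, -0.001]
ft_force: [0.3, -0.0, -3.3]
width: 0.0218
gripper_force: 118.2
```

```bash
python3 -c "
from m import *
g=cv2.cvtColor(cv2.imread('pics/top0.png'),cv2.COLOR_BGR2GRAY)
c=max(rect((g<80).astype(np.uint8),(385,135,550,250),500),key=len); print(plate('top',c,.031),c.min(0),c.max(0))
for p in [(395,192),(540,192),(468,145),(468,240)]: print(plane('top',*p,.031).round(3))
st()"
```

```text
(array([ 645.3, -292.4]), array([228.5, 341.9]), 90.6) [394. 142.] [540. 240.]
[ 0.648 -0.121  0.031]
[ 0.637 -0.467  0.031]
[ 0.757 -0.301  0.031]
[ 0.526 -0.29   0.031]
20.2 ee [ 0.5938 -0.0036  0.3014] yaw,tilt [-2.94  0.05] j [ 0.04  0.25 -0.18  1.7   0.05  1.2  -1.77] f [ 0.3 -0.  -3.3] w 0.0218
```

>>> {"name": "carry_out", "arguments": {
  "motion": [
    [0.1,0.5,0,0,1],
    [0.2,0.5,0,0,1],
    [0.2,0.5,0,0,1],
    [0.2,0.5,0,0,1],
    [0.2,0.5,0,0,1],
    [0.2,0.5,0,0,1],
    [0.1,0.5,0,0,1],
    [0.1,0.5,0.1,0,1]
  ]
}}

```text
clock: 21.0
ee_pos: [0.6488, -0.2066, 0.2967]
tool_rot: [3.14, -0.08, -0.0]
ft_force: [-0.2, -0.7, -2.6]
width: 0.0219
gripper_force: 118.3
```

>>> {"name": "carry_out", "arguments": {
  "motion": [
    [0,0.5,0.3,0,1],
    [0,0.4,0.5,0,1],
    [0,0.2,0.6,0,1],
    [0,0,0.6,0,1],
    [0,0,0.5,0,1],
    [0,0,0.3,0,1],
    [0,0,0.1,0,1],
    [0,0,0,0,1]
  ]
}}

```text
clock: 21.8
ee_pos: [0.6463, -0.2594, 0.1517]
tool_rot: [-3.14, 0.079, 0.001]
ft_force: [-0.3, -0.3, -3.3]
width: 0.0218
gripper_force: 118.1
```

```bash
python3 -c "
from h import *
st(); print(rel([.645,-.262,.128]))"
```

```text
21.8 ee [ 0.6463 -0.2594  0.1517] yaw,tilt [-2.9   0.03] j [ 0.33  0.53 -0.06  1.62  0.04  0.99 -1.36] f [-0.3 -0.3 -3.3] w 0.0218
[-0.02306263  0.05267741  0.47378657]
```

>>> {"name": "carry_out", "arguments": {
  "motion": [
    [0,0.05,0.2,0,1],
    [0,0,0.2,0,1],
    [0,0.14,0.07,0,1],
    [0,0.14,0.08,0,1],
    [0,0.14,0.08,0,1],
    [0,0.14,0.08,0,1],
    [0,0.14,0.08,0,1],
    [0,0,0,0,1]
  ],
  "newtons": 40
}}

```text
clock: 22.6
ee_pos: [0.6446, -0.2987, 0.1132]
tool_rot: [3.139, -0.082, 0.003]
ft_force: [-0.1, -1.4, -3.9]
width: 0.0133
gripper_force: 45.5
```

```bash
python3 -c "
from h import *
st(); s=robot.get_state(); print(s['ft_torque'],s['gripper_force'])"
```

```text
22.6 ee [ 0.6446 -0.2987  0.1132] yaw,tilt [-3.    0.12] j [ 0.38  0.59 -0.06  1.61  0.04  0.94 -1.31] f [-0.1 -1.4 -3.9] w 0.0133
[-1.14921981  0.16853791  0.00988419] 45.486263036727905
```

>>> {"name": "carry_out", "arguments": {
  "motion": [
    [0,0,0.03,0,1],
    [0,0,0.03,0,1],
    [0,0,0.02,0,1],
    [0,0,0,0,0.5],
    [0,0,0,0,0.2],
    [0,0,0,0,0],
    [0,0,0,0,0],
    [0,0,0,0,0]
  ],
  "newtons": 40
}}

```text
clock: 23.4
ee_pos: [0.6448, -0.2965, 0.1085]
tool_rot: [3.141, -0.079, 0.0]
ft_force: [-0.8, 0.1, -0.2]
width: 0.0426
gripper_force: 0.0
```

>>> {"name": "carry_out", "arguments": {
  "motion": [
    [0,0,-0.2,0,0],
    [0,0,-0.4,0,0],
    [0,0,-0.5,0,0],
    [0,0,-0.6,0,0],
    [0,0,-0.6,0,0],
    [-0.5,0,0,0,-1],
    [-0.5,0,0,0,-1],
    [-0.5,0,0,0,-1]
  ]
}}

```text
clock: 24.2
ee_pos: [0.569, -0.2927, 0.2243]
tool_rot: [3.14, -0.079, 0.001]
ft_force: [-0.7, -0.3, 0.7]
width: 0.0836
gripper_force: 0.0
```

>>> {"name": "carry_out", "arguments": {
  "motion": [
    [-0.5,0,0,0,-1],
    [-0.5,0,0,0,-1],
    [-0.5,0,0,0,-1],
    [-0.5,0,0,0,-1],
    [-0.2,0,0,0,-1],
    [0,0,0,0,-1],
    [0,0,0,0,-1],
    [0,0,0,0,-1]
  ]
}}

```text
clock: 25.0
ee_pos: [0.461, -0.2871, 0.2234]
tool_rot: [-3.141, 0.078, -0.001]
ft_force: [0.4, -0.0, -0.1]
width: 0.0854
gripper_force: 0.0
```

```bash
python3 -c "
from m import *
st(); a=snap('scene','s9'); b=snap('top','t9')
# handle dark mask and tote in scene
g=cv2.cvtColor(a,cv2.COLOR_RGB2GRAY)
for c in rect((g<45).astype(np.uint8),(390,250,540,400),40): print('dark scene',c.mean(0),c.min(0),c.max(0))
g=cv2.cvtColor(b,cv2.COLOR_RGB2GRAY)
for c in rect((g<45).astype(np.uint8),(400,148,536,236),40): print('dark top',c.mean(0),c.min(0),c.max(0), plate('top',c,.141))
"
```

```text
25.0 ee [ 0.461  -0.2871  0.2234] yaw,tilt [-2.84  0.02] j [ 0.48  0.22 -0.05  1.91  0.01  1.01 -1.19] f [ 0.4 -0.  -0.1] w 0.0854
dark scene [455.08641975 311.02469136] [436. 299.] [473. 323.]
dark scene [408.48241206 309.20100503] [390. 281.] [424. 341.]
dark top [515.25396825 225.92063492] [504. 212.] [523. 235.] (array([ 546.8, -371.6]), array([26.1, 63.9]), 150.9)
```

```bash
cat > look.py <<'E'
from m import *
def plates(tag):
    for n,roi in(("scene",(270,295,430,430)),("top",(350,242,512,330))):
        im=snap(n,n+tag); h,s,v=cv2.split(cv2.cvtColor(im,cv2.COLOR_RGB2HSV))
        b=((h>100)&(h<130)&(s>130)&(v>50)).astype(np.uint8)
        w=((v>(200 if n=="scene" else 168))&(s<70)).astype(np.uint8)
        if n=="scene": cv2.fillPoly(w,[np.array([[365,300],[365,310],[465,415],[640,415],[640,200],[365,200]])],0)
        w=cv2.morphologyEx(w,cv2.MORPH_CLOSE,np.ones((5,5),np.uint8))
        for nm,m,z in(("w",w,.01),("b",b,.018)):
            for c in rect(m,roi,150): print(n,nm,np.round(c.mean(0)),*plate(n,c,z))
E
python3 -c "
from look import *
plates('10')
print([np.round(proj('scene',[x,-.297,.134]),0) for x in (.595,.695)])
print(rel([.395,-.331,.1]))"
```

```text
scene w [332. 349.] [ 425.1 -160.3] [206.9 287.5] 158.6
scene b [383. 396.] [ 440.9 -333.9] [114.6  55.4] 0.4
top w [384. 293.] [414.5 -87.2] [ 46.6 106.9] 167.2
top w [437. 281.] [ 434.7 -216.5] [106.6  47.2] 2.9
top b [482. 283.] [ 422.7 -323.4] [42.8 66.8] 177.2
[array([438., 320.]), array([473., 299.])]
[-1.26217553  0.9435951   2.46222093]
```

>>> {"name": "carry_out", "arguments": {
  "motion": [
    [-0.3,0.2,0.3,0,-1],
    [-0.4,0.3,0.6,0,-1],
    [-0.4,0.3,0.6,0,-1],
    [-0.16,0.14,0.6,0,-1],
    [0,0,0.6,0,-1],
    [0,0,0.6,0,-1],
    [0,0,0.5,0,-1],
    [0,0,0.3,0,-1]
  ]
}}

```text
clock: 26.0
ee_pos: [0.3942, -0.3304, 0.0163]
tool_rot: [-3.139, 0.079, 0.003]
ft_force: [0.0, 0.1, 0.8]
width: 0.0854
gripper_force: 0.0
```

>>> {"name": "carry_out", "arguments": {
  "motion": [
    [0,0,0.2,0,-1],
    [0,0,0.1,0,-1],
    [0,0,0,0,-1],
    [0,0,0,0,1],
    [0,0,0,0,1],
    [0,0,0,0,1],
    [0,0,0,0,1],
    [0,0,0,0,1]
  ],
  "newtons": 50
}}

```text
clock: 26.8
ee_pos: [0.3951, -0.3313, 0.0045]
tool_rot: [3.14, -0.079, 0.002]
ft_force: [-3.1, 1.5, 15.7]
width: 0.0547
gripper_force: 49.6
```

```bash
python3 -c "
from h import *
st()"
```

```text
26.8 ee [ 0.3951 -0.3313  0.0045] yaw,tilt [-2.87  0.09] j [ 0.59  0.5  -0.02  2.12  0.02  0.52 -1.06] f [-3.1  1.5 15.7] w 0.0547
```

>>> {"name": "carry_out", "arguments": {
  "motion": [
    [0,0,-0.07,0,-1],
    [0,0,0,0,-1],
    [0.35,0,0,0,-1],
    [0.35,0,0,0,-1],
    [0,0,0,0,-1],
    [0,0,0,0,1],
    [0,0,0,0,1],
    [0,0,0,0,1]
  ]
}}

```text
clock: 27.6
ee_pos: [0.4289, -0.3327, 0.0073]
tool_rot: [-3.14, 0.079, 0.001]
ft_force: [-3.1, 2.7, 10.2]
width: 0.0543
gripper_force: 50.3
```

>>> {"name": "carry_out", "arguments": {
  "motion": [
    [0,0,0,0,1],
    [0,0,0,0,1],
    [0,0,0,0,1],
    [0,0,-0.2,0,1],
    [0,0,-0.4,0,1],
    [0,0,-0.5,0,1],
    [0,0,-0.4,0,1],
    [0,0,0,0,1]
  ]
}}

```text
clock: 28.4
ee_pos: [0.4303, -0.3337, 0.0846]
tool_rot: [3.139, -0.08, 0.005]
ft_force: [0.3, -0.2, -2.3]
width: 0.0542
gripper_force: 53.4
```

```bash
python3 -c "
from h import *
st(); print(rel(box(-.2,0,.0785)))"
```

```text
28.4 ee [ 0.4303 -0.3337  0.0846] yaw,tilt [-2.92  0.22] j [ 0.55  0.4  -0.02  2.02  0.01  0.72 -1.09] f [ 0.3 -0.2 -2.3] w 0.0542
[ -1.11219051 -10.39679444   0.09873294]
```

>>> {"name": "carry_out", "arguments": {
  "motion": [
    [0,-0.3,0,0,1],
    [0,-0.6,0,0,1],
    [0,-0.8,0,0,1],
    [0,-0.8,0,0,1],
    [0,-0.8,0,0,1],
    [0,-0.8,0,0,1],
    [0,-0.8,0,0,1],
    [0,-0.8,0,0,1]
  ]
}}

```text
clock: 29.2
ee_pos: [0.4427, -0.0461, 0.0812]
tool_rot: [-3.141, 0.079, 0.002]
ft_force: [0.7, -0.2, -2.8]
width: 0.0542
gripper_force: 53.4
```

>>> {"name": "carry_out", "arguments": {
  "motion": [
    [0,-0.8,0,0,1],
    [0,-0.8,0,0,1],
    [-0.1,-0.8,0,0,1],
    [-0.2,-0.8,0,0,1],
    [-0.3,-0.8,0,0,1],
    [-0.3,-0.5,0,0,1],
    [-0.2,-0.2,0,0,1],
    [0,0,0,0,1]
  ]
}}

```text
clock: 30.0
ee_pos: [0.3987, 0.1909, 0.0812]
tool_rot: [3.141, -0.073, -0.002]
ft_force: [0.5, -0.7, -0.6]
width: -0.0
gripper_force: 0.0
```

```bash
python3 -c "
from h import *
st(); print(rel(box(-.2,0,.0105)))"
```

```text
30.0 ee [0.3987 0.1909 0.0812] yaw,tilt [-2.66  0.09] j [-0.39  0.28 -0.23  2.23  0.1   0.65 -2.31] f [ 0.5 -0.7 -0.6] w -0.0
[0.05663848 0.04932545 1.41435033]
```

```bash
python3 -c "
from m import *
for n in ('scene','top'):
    im=snap(n,n+'11'); h,s,v=cv2.split(cv2.cvtColor(im,cv2.COLOR_RGB2HSV))
    b=((h>100)&(h<130)&(s>110)&(v>45)).astype(np.uint8)
    for c in rect(b,(150,90,520,430),60): print(n,c.mean(0).round(),c.min(0),c.max(0),*plate(n,c,.018))
o=np.zeros((600,800,3),np.uint8); a=cv2.imread('pics/scene11.png'); b=cv2.imread('pics/top11.png')
o[:,:450]=cv2.resize(a[140:420,220:430],(450,600)); o[:350,450:]=cv2.resize(b[220:340,200:320],(350,350)); o[350:,450:]=cv2.resize(b[230:330,320:460],(350,250)); cv2.imwrite('pics/g9.png',o)"
```

```text
scene [287. 237.] [269. 219.] [306. 258.] [492.2 145.5] [125.2  59.9] 86.7
scene [352. 146.] [324.  92.] [383. 201.] [851.2 378.8] [498.4 158. ] 86.2
top [291. 262.] [268. 249.] [315. 274.] [487.5 134.7] [116.1  59.6] 86.6
top [261. 155.] [196. 144.] [320. 169.] [748.6 212.7] [307.4  59.8] 86.6
```

```bash
python3 -c "
from m import *
print(tri((287,237),(291,262)))
cs={}
for n in ('scene','top'):
    im=cv2.imread(f'pics/{n}11.png'); h,s,v=cv2.split(cv2.cvtColor(im,cv2.COLOR_BGR2HSV))
    b=((h>100)&(h<130)&(s>110)&(v>45)).astype(np.uint8)
    c=[c for c in rect(b,(150,200,520,430),60)][0]
    q=cv2.approxPolyDP(c.astype(np.int32).reshape(-1,1,2),3,True).reshape(-1,2); print(n,q.tolist())
    r=cv2.minAreaRect(c.astype(np.float32)); print(cv2.boxPoints(r).round(1).tolist())
    for z in(.03,.046): print(z,plate(n,c,z))
"
```

```text
(array([0.48520383, 0.13444808, 0.03628919]), np.float64(0.0011449571210758274))
scene [[285, 219], [281, 228], [276, 223], [269, 225], [269, 229], [290, 258], [306, 250], [306, 246]]
[[266.8999938964844, 226.39999389648438], [285.20001220703125, 214.1999969482422], [308.1000061035156, 248.60000610351562], [289.79998779296875, 260.79998779296875]]
0.03 (array([487.3, 136.8]), array([123.8,  59.3]), 86.7)
0.046 (array([480.8, 125. ]), array([121.9,  58.4]), 86.7)
top [[268, 249], [268, 273], [314, 274], [315, 251]]
[[267.29998779296875, 273.29998779296875], [268.0, 248.6999969482422], [315.70001220703125, 250.1999969482422], [314.8999938964844, 274.70001220703125]]
0.03 (array([486.8, 133.7]), array([115.1,  59. ]), 86.6)
0.046 (array([485.8, 132.4]), array([113.8,  58.4]), 86.6)
```

View pics/g9.png

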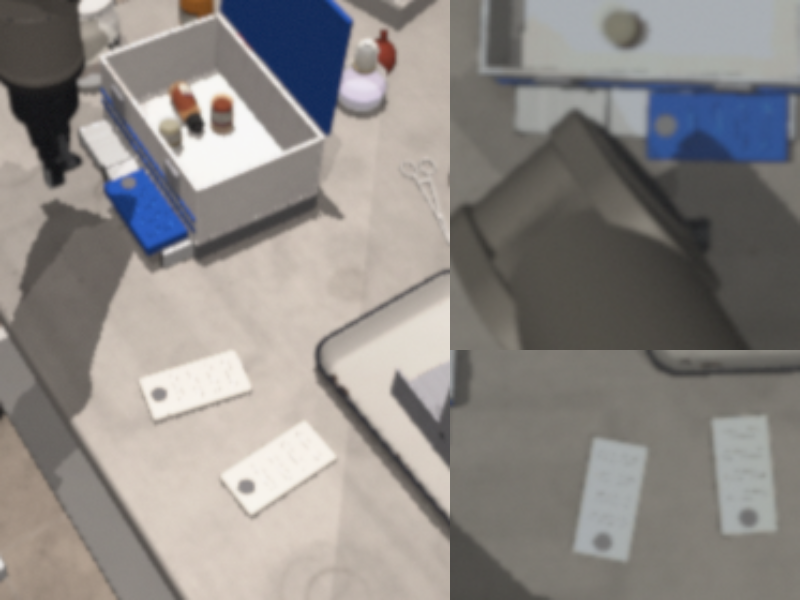

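>>> {"name": "carry_out", "arguments": {
  "motion": [
    [0.2,-0.2,0,0,1],
    [0.4,-0.25,0,0,1],
    [0.4,-0.2,0,0,1],
    [0.3,0,0,0,1],
    [0.14,0,0.2,0,1],
    [0,0,0.3,0,1],
    [0,0,0.3,0,1],
    [0,0,0.1,0,1]
  ]
}}

```text
clock: 30.9
ee_pos: [0.4733, 0.2168, 0.0349]
tool_rot: [3.139, -0.08, -0.004]
ft_force: [-0.4, 0.1, 0.2]
width: 0.0004
gripper_force: 0.0
```

>>> {"name": "carry_out", "arguments": {
  "motion": [
    [0,0.1,0,0,1],
    [0,0.15,0,0,1],
    [0,0.15,0,0,1],
    [0,0.15,0,0,1],
    [0,0.15,0,0,1],
    [0,0.15,0,0,1],
    [0,0.1,0,0,1],
    [0,0,0,0,1]
  ]
}}

```text
clock: 31.7
ee_pos: [0.4721, 0.17, 0.037]
tool_rot: [3.141, -0.08, 0.0]
ft_force: [-0.6, -0.5, -0.3]
width: 0.0001
gripper_force: 0.1
```

```bash
cat >> look.py <<'E'
def blue(tag,roi={"scene":(150,195,450,430),"top":(150,235,520,345)}):
    P=[]
    for n in roi:
        im=snap(n,n+tag); h,s,v=cv2.split(cv2.cvtColor(im,cv2.COLOR_RGB2HSV))
        b=((h>100)&(h<130)&(s>110)&(v>45)).astype(np.uint8)
        for c in rect(b,roi[n],80):
            P.append(c.mean(0)); print(n,c.mean(0).round(1),[plate(n,c,z) for z in(.018,.046)])
    if len(P)==2: print(tri(*P))
E
python3 -c "
from look import *
st(); s=robot.get_state()['ee_pos']-C; print(s@ex,s@ey); blue('12')"
```

```text
31.7 ee [0.4721 0.17   0.037 ] yaw,tilt [-2.93  0.02] j [-0.31  0.43 -0.19  2.13  0.14  0.59 -2.23] f [-0.6 -0.5 -0.3] w 0.0001
-0.12827752466265477 -0.014598831568428413
scene [293.3 245.6] [(array([493.1, 113.7]), array([126.3,  63.3]), 88.3), (array([481.8,  94. ]), array([123. ,  61.7]), 88.3)]
top [311.2 261.5] [(array([485.6,  92.2]), array([92.2, 58.1]), 88.4), (array([483.9,  90.7]), array([90.4, 57. ]), 88.4)]
(array([0.48039578, 0.08701844, 0.05456821]), np.float64(0.008999738431180635))
```

>>> {"name": "carry_out", "arguments": {
  "motion": [
    [0,0.2,0,0,1],
    [0,0.2,0,0,1],
    [0,0.2,0,0,1],
    [0,0.2,0,0,1],
    [0,0.2,0,0,1],
    [0,0.2,0,0,1],
    [0,0.2,0,0,1],
    [0,0.2,0,0,1]
  ]
}}

```text
clock: 32.6
ee_pos: [0.4674, 0.0913, 0.0372]
tool_rot: [-3.14, 0.077, 0.001]
ft_force: [1.5, -0.8, -0.1]
width: -0.0002
gripper_force: 0.0
```

>>> {"name": "carry_out", "arguments": {
  "motion": [
    [0,0.2,0,0,1],
    [0,0.1,0,0,1],
    [0,0,0,0,1],
    [0,-0.3,-0.3,0,1],
    [0,-0.3,-0.5,0,1],
    [0,-0.3,-0.5,0,1],
    [0,-0.3,-0.5,0,1],
    [0,0,0,0,1]
  ]
}}

```text
clock: 33.4
ee_pos: [0.4718, 0.1385, 0.1297]
tool_rot: [-3.138, 0.075, -0.007]
ft_force: [0.4, -0.1, -1.0]
width: 0.0001
gripper_force: 0.0
```

```bash
python3 -c "
from look import *
st(); s=robot.get_state()['ee_pos']-C; print(s@ex,s@ey); blue('13')"
```

```text
33.4 ee [0.4718 0.1385 0.1297] yaw,tilt [-2.75  0.29] j [-0.22  0.26 -0.23  2.1   0.08  0.78 -2.12] f [ 0.4 -0.1 -1. ] w 0.0001
-0.1269649882703195 -0.04607404421016026
scene [314.  273.5] [(array([490.3,  12.3]), array([ 61.7, 131.7]), 93.6), (array([479. ,  -4.7]), array([ 60.1, 128.3]), 93.6)]
top [342.8 260.7] [(array([486.6,  10.2]), array([ 53.7, 110.2]), 98.4), (array([484.9,  10.4]), array([ 52.6, 108. ]), 98.4)]
(array([0.486746  , 0.00991808, 0.02107084]), np.float64(0.0013930239742414535))
```

>>> {"name": "carry_out", "arguments": {
  "motion": [
    [0,0.2,0.3,0,1],
    [0,0.2,0.5,0,1],
    [0,0.1,0.6,0,1],
    [0,0,0.45,0,1],
    [0,0.2,0,0,1],
    [0,0.2,0,0,1],
    [0,0.2,0,0,1],
    [0,0.2,0,0,1]
  ]
}}

```text
clock: 34.3
ee_pos: [0.4674, 0.0698, 0.0353]
tool_rot: [-3.14, 0.08, -0.002]
ft_force: [0.2, 0.5, 0.6]
width: 0.0001
gripper_force: 0.1
```

>>> {"name": "carry_out", "arguments": {
  "motion": [
    [0,0.2,0,0,1],
    [0,0.2,0,0,1],
    [0,0.1,0,0,1],
    [0,0,0,0,1],
    [0,-0.3,-0.5,0,1],
    [0,-0.3,-0.5,0,1],
    [0,-0.4,-0.5,0,1],
    [0,-0.4,0,0,1]
  ]
}}

```text
clock: 35.1
ee_pos: [0.4707, 0.1174, 0.1123]
tool_rot: [-3.139, 0.079, -0.007]
ft_force: [0.2, 0.0, -0.1]
width: -0.0002
gripper_force: 0.0
```

```bash
python3 -c "
from look import *
st(); s=robot.get_state()['ee_pos']-C; print(s@ex,s@ey); blue('14')"
```

```text
35.1 ee [0.4707 0.1174 0.1123] yaw,tilt [-2.88  0.26] j [-0.18  0.28 -0.23  2.12  0.09  0.74 -2.09] f [ 0.2  0.  -0.1] w -0.0002
-0.12696464426939572 -0.06718669030653698
scene [315.3 278.3] [(array([483.8,  -1.6]), array([ 59.4, 116.5]), 100.9), (array([472.7, -18.2]), array([ 57.9, 113.5]), 100.9)]
top [345.2 260.8] [(array([485.5,   4.6]), array([ 54. , 111.4]), 100.9), (array([483.9,   4.9]), array([ 53. , 109.2]), 100.9)]
(array([0.48700145, 0.00396757, 0.00727607]), np.float64(0.001328463058577385))
```

>>> {"name": "carry_out", "arguments": {
  "motion": [
    [0,0.3,-0.2,-1,1],
    [0,0,0,-1,-1],
    [0,0,0,-1,-1],
    [0,0,0,-1,-1],
    [0,0,0,-1,-1],
    [0,0,0,-1,-1],
    [0,0,0,-1,-1],
    [0,0,0,-1,-1]
  ]
}}

```text
clock: 36.0
ee_pos: [0.4681, 0.1007, 0.119]
tool_rot: [-3.004, -0.918, 0.001]
ft_force: [0.6, -0.5, -0.2]
width: 0.0851
gripper_force: 0.0
```

>>> {"name": "carry_out", "arguments": {
  "motion": [
    [0,0,0,-1,-1],
    [0,0,0,-1,-1],
    [0,0,0,-1,-1],
    [0,0,0,-1,-1],
    [0,0,0,-1,-1],
    [0,0,0,-1,-1],
    [0,0,0,-1,-1],
    [0,0,0,-1,-1]
  ]
}}

```text
clock: 36.8
ee_pos: [0.4681, 0.1007, 0.119]
tool_rot: [-2.563, -1.817, 0.001]
ft_force: [-0.4, 1.1, 0.1]
width: 0.0859
gripper_force: 0.0
```

>>> {"name": "carry_out", "arguments": {
  "motion": [
    [0,0,0,-1,-1],
    [0,0,0,-1,-1],
    [0,0,0,-1,-1],
    [0,0,0,-1,-1],
    [0,0,0,-1,-1],
    [0,0,0,-1,-1],
    [0,0,0,-0.65,-1],
    [0,0,0,0,-1]
  ]
}}

```text
clock: 37.6
ee_pos: [0.4682, 0.1006, 0.119]
tool_rot: [-1.998, -2.424, 0.001]
ft_force: [-0.1, 0.1, -0.5]
width: 0.0857
gripper_force: 0.0
```

```bash
python3 -c "
from look import *
st(); blue('15'); print(rel([.487,-.010,-.003]))"
```

```text
37.6 ee [0.4682 0.1006 0.119 ] yaw,tilt [1.01e+02 4.00e-02] j [ 0.14  0.3  -0.56  2.11  0.23  0.79 -0.37] f [-0.1  0.1 -0.5] w 0.0857
scene [313.5 276.6] [(array([483.3,  -1.9]), array([ 58.6, 116.1]), 100.9), (array([472.2, -18.5]), array([ 57.1, 113.1]), 100.9)]
top [350.8 259. ] [(array([487.5,  -6.7]), array([54. , 88.7]), 101.7), (array([485.9,  -6.2]), array([52.9, 86.9]), 101.7)]
(array([ 0.48331465, -0.00600679,  0.03024395]), np.float64(0.012809567810651588))
[-2.24587481 -0.04689808  2.44199812]
```

>>> {"name": "carry_out", "arguments": {
  "motion": [
    [-0.3,0,0,0,-1],
    [-0.6,0,0,0,-1],
    [-0.6,0,0,0,-1],
    [-0.5,0,0,0,-1],
    [-0.25,-0.05,0.3,0,-1],
    [0,0,0.5,0,-1],
    [0,0,0.5,0,-1],
    [0,0,0.5,0,-1]
  ]
}}

```text
clock: 38.5
ee_pos: [0.4873, -0.0103, 0.0284]
tool_rot: [2.002, 2.421, 0.0]
ft_force: [0.3, 0.4, -0.3]
width: 0.0849
gripper_force: 0.0
```

>>> {"name": "carry_out", "arguments": {
  "motion": [
    [0,0,0.4,0,-1],
    [0,0,0.2,0,-1],
    [0,0,0.04,0,-1],
    [0,0,0,0,1],
    [0,0,0,0,1],
    [0,0,0,0,1],
    [0,0,0,0,1],
    [0,0,0,0,1]
  ],
  "newtons": 80
}}

```text
clock: 39.3
ee_pos: [0.4881, -0.01, -0.0013]
tool_rot: [1.999, 2.421, 0.002]
ft_force: [-2.8, 0.5, 12.6]
width: 0.0542
gripper_force: 82.8
```

```bash
python3 -c "
from h import *
st()"
```

```text
39.3 ee [ 0.4881 -0.01   -0.0013] yaw,tilt [100.91   0.11] j [ 0.23  0.51 -0.41  2.16  0.39  0.54 -0.28] f [-2.8  0.5 12.6] w 0.0542
```

>>> {"name": "carry_out", "arguments": {
  "motion": [
    [0,0,-0.1,0,1],
    [0,0,-0.3,0,1],
    [0,0,-0.4,0,1],
    [-0.2,-0.2,-0.2,0,1],
    [-0.3,-0.3,0,0,1],
    [-0.3,-0.3,0,0,1],
    [-0.2,-0.2,0,0,1],
    [0,0,0,0.2,1]
  ]
}}

```text
clock: 40.1
ee_pos: [0.4468, -0.0703, 0.0477]
tool_rot: [2.022, 2.404, -0.001]
ft_force: [0.0, 0.3, -2.0]
width: 0.054
gripper_force: 85.3
```

>>> {"name": "carry_out", "arguments": {
  "motion": [
    [0,0,0,0.5,1],
    [0,0,0,0.8,1],
    [0,0,0,0.8,1],
    [0,0,0,0.8,1],
    [0,0,0,0.8,1],
    [0,0,0,0.8,1],
    [0,0,0,0.8,1],
    [0,0,0,0.8,1]
  ]
}}

```text
clock: 40.9
ee_pos: [0.4484, -0.0678, 0.0476]
tool_rot: [2.543, 1.845, 0.001]
ft_force: [0.4, -0.3, -1.7]
width: 0.0539
gripper_force: 85.3
```

>>> {"name": "carry_out", "arguments": {
  "motion": [
    [0,0,0,0.8,1],
    [0,0,0,0.8,1],
    [0,0,0,0.8,1],
    [0,0,0,0.8,1],
    [0,0,0,0.8,1],
    [0,0,0,0.8,1],
    [0,0,0,0.8,1],
    [0,0,0,0.8,1]
  ]
}}

```text
clock: 41.7
ee_pos: [0.4485, -0.0678, 0.0476]
tool_rot: [-2.927, -1.141, -0.001]
ft_force: [0.2, -0.9, -2.6]
width: 0.0539
gripper_force: 85.3
```

>>> {"name": "carry_out", "arguments": {
  "motion": [
    [0,0,0,0.8,1],
    [0,0,0,0.8,1],
    [0,0,0,0.8,1],
    [0,0,0,0.8,1],
    [0,0,0,0.8,1],
    [0,0,0,0.8,1],
    [0,0,0,0.8,1],
    [0,0,0,0.7,1]
  ]
}}

```text
clock: 42.5
ee_pos: [0.4484, -0.0677, 0.0475]
tool_rot: [-3.119, -0.375, -0.001]
ft_force: [-1.1, -0.4, -1.6]
width: 0.0543
gripper_force: 85.3
```

```bash
python3 -c "
from h import *
st(); print(rel(box(-.199,0,.04)), rel(box(-.199,0,.0025)))"
```

```text
42.5 ee [ 0.4484 -0.0677  0.0475] yaw,tilt [13.72  0.04] j [ 0.1   0.35 -0.1   2.23  0.07  0.56 -1.39] f [-1.1 -0.4 -1.6] w 0.0543
[ 0.31664003 -5.19271564  0.15270122] [ 0.31611264 -5.19249201  0.902701  ]
```

>>> {"name": "carry_out", "arguments": {
  "motion": [
    [0,0,0,0.8,1],
    [0,0,0,0.8,1],
    [0,0,0,0.8,1],
    [0,0,0,0.7,1],
    [0,0,0,0.5,1],
    [-0.1,-0.3,0,0,1],
    [-0.12,-0.5,0,0,1],
    [-0.12,-0.5,0,0,1]
  ]
}}

```text
clock: 43.3
ee_pos: [0.4341, -0.0015, 0.0475]
tool_rot: [-3.14, 0.074, -0.001]
ft_force: [-0.2, -0.4, -1.4]
width: 0.054
gripper_force: 85.3
```

>>> {"name": "carry_out", "arguments": {
  "motion": [
    [-0.12,-0.5,0,0,1],
    [-0.12,-0.5,0,0,1],
    [-0.12,-0.5,0,0,1],
    [-0.12,-0.5,0,0,1],
    [-0.12,-0.5,0,0,1],
    [-0.12,-0.5,0,0,1],
    [-0.1,-0.5,0,0,1],
    [-0.05,-0.25,0,0,1]
  ]
}}

```text
clock: 44.1
ee_pos: [0.3988, 0.1895, 0.0476]
tool_rot: [-3.139, 0.069, -0.001]
ft_force: [0.6, 0.0, -2.0]
width: 0.0542
gripper_force: 85.3
```

```bash
python3 -c "
from look import *
st(); print(rel(box(-.199,0,.0025))); blue('16')"
```

```text
44.1 ee [0.3988 0.1895 0.0476] yaw,tilt [-2.51  0.09] j [-0.5   0.33 -0.1   2.26  0.06  0.55 -2.27] f [ 0.6  0.  -2. ] w 0.0542
[0.06995784 0.02407982 0.90278365]
scene [238.7 234.7] [(array([391. , 222.7]), array([70. , 46.8]), 86.1), (array([382.3, 200.2]), array([68.2, 45.6]), 86.1)]
scene [264.2 226.1] [(array([464.9, 214.3]), array([79.8, 48.5]), 63.9), (array([454.2, 192.1]), array([77.8, 47.3]), 63.9)]
top [272.3 276.1] [(array([454.3, 178.4]), array([55.1, 27.6]), 39.0), (array([453.3, 175.3]), array([54. , 27.1]), 39.0)]
```

>>> {"name": "carry_out", "arguments": {
  "motion": [
    [0.02,0.02,0.3,0.1,1],
    [0,0,0.4,0,1],
    [0,0,0.21,0,1],
    [0,0,0,0,1],
    [0.1,0,0,0,1],
    [0.1,0,0,0,1],
    [0.1,0,0,0,1],
    [0.06,0,0,0,1]
  ]
}}

```text
clock: 45.0
ee_pos: [0.4079, 0.1839, 0.0003]
tool_rot: [3.135, -0.077, -0.026]
ft_force: [-68.1, 22.5, 6.0]
width: 0.0541
gripper_force: 86.5
```

```bash
python3 -c "
from h import *
st(); s=robot.get_state()['ee_pos']-C; print(s@ex,s@ey)"
```

```text
45.0 ee [4.079e-01 1.839e-01 3.000e-04] yaw,tilt [-2.82  0.98] j [-0.48  0.44 -0.09  2.25  0.08  0.47 -2.26] f [-68.1  22.5   6. ] w 0.0541
-0.19316546976140705 -0.003997426314320262
```

>>> {"name": "carry_out", "arguments": {
  "motion": [
    [-0.1,0,0,0,1],
    [-0.15,0,0,0,1],
    [-0.1,0,-0.06,0,1],
    [0,-0.3,0,0,1],
    [0,-0.5,0,0,1],
    [0,-0.5,0,0,1],
    [0,-0.26,0,0,1],
    [0,0,0,0,1]
  ]
}}

```text
clock: 45.8
ee_pos: [0.4053, 0.2655, 0.0053]
tool_rot: [-3.139, 0.082, -0.002]
ft_force: [-0.1, 0.4, -2.2]
width: 0.0542
gripper_force: 85.7
```

```bash
python3 -c "
from look import *
st(); s=robot.get_state()['ee_pos']-C; print(s@ex,s@ey); blue('17')"
```

```text
45.8 ee [0.4053 0.2655 0.0053] yaw,tilt [-2.99  0.12] j [-0.64  0.46 -0.09  2.19  0.08  0.49 -2.41] f [-0.1  0.4 -2.2] w 0.0542
-0.19999230751743605 0.07732720407625543
scene [228.3 225.3] [(array([382.6, 265.5]), array([66.6, 45.2]), 86.0), (array([374.1, 241.9]), array([64.9, 44.1]), 86.0)]
scene [253.3 216.9] [(array([448. , 260.8]), array([66.2, 54.3]), 83.4), (array([437.8, 237.4]), array([64.5, 52.9]), 83.4)]
top [241.3 276.7] [(array([446.9, 262.9]), array([53.8, 48.3]), 88.3), (array([446. , 258.1]), array([52.7, 47.4]), 88.3)]
```

>>> {"name": "carry_out", "arguments": {
  "motion": [
    [0,0,0.06,0,1],
    [0,0,0,0,1],
    [0.05,0,0,0,1],
    [0.05,0,0,0,1],
    [0.05,0,0,0,1],
    [0.05,0,0,0,1],
    [0.05,0,0,0,1],
    [0,0,0,0,1]
  ]
}}

```text
clock: 46.7
ee_pos: [0.4124, 0.2622, 0.0008]
tool_rot: [3.137, -0.08, -0.011]
ft_force: [-28.9, 3.6, 6.8]
width: 0.054
gripper_force: 86.7
```

```bash
python3 -c "
from look import *
st(); s=robot.get_state()['ee_pos']-C; print(s@ex,s@ey)"
```

```text
46.7 ee [0.4124 0.2622 0.0008] yaw,tilt [-2.94  0.45] j [-0.62  0.48 -0.09  2.17  0.08  0.5  -2.39] f [-28.9   3.6   6.8] w 0.054
-0.1926665735721431 0.07436968486165442
```

>>> {"name": "carry_out", "arguments": {
  "motion": [
    [-0.15,0,0,0,1],
    [0,0,-0.05,0,1],
    [0,0,0,0,1],
    [0.05,0,0,0,1],
    [0.05,0,0,0,1],
    [0.05,0,0,0,1],
    [0.03,0,0,0,1],
    [0,0,0,0,1]
  ]
}}

```text
clock: 47.5
ee_pos: [0.4124, 0.2624, 0.0031]
tool_rot: [3.137, -0.079, -0.015]
ft_force: [-40.4, 6.3, 11.0]
width: 0.0542
gripper_force: 87.3
```

```bash
python3 -c "
from look import *
st(); s=robot.get_state()['ee_pos']-C; print(s@ex,s@ey)"
```

```text
47.5 ee [0.4124 0.2624 0.0031] yaw,tilt [-2.88  0.58] j [-0.62  0.48 -0.09  2.17  0.08  0.51 -2.39] f [-40.4   6.3  11. ] w 0.0542
-0.19267533913700027 0.07454634181043912
```

>>> {"name": "carry_out", "arguments": {
  "motion": [
    [-0.18,0,0,0,1],
    [0,0,0.1,0,1],
    [0,0,0,0,1],
    [0.05,0,0,0,1],
    [0.05,0,0,0,1],
    [0.05,0,0,0,1],
    [0.03,0,0,0,1],
    [0,0,0,0,1]
  ]
}}

```text
clock: 48.3
ee_pos: [0.4125, 0.2625, -0.0009]
tool_rot: [3.137, -0.081, -0.015]
ft_force: [-49.0, 3.9, 39.3]
width: 0.0543
gripper_force: 90.8
```

```bash
python3 -c "
from look import *
st(); s=robot.get_state()['ee_pos']-C; print(s@ex,s@ey)"
```

```text
48.3 ee [ 0.4125  0.2625 -0.0009] yaw,tilt [-2.95  0.57] j [-0.62  0.48 -0.09  2.17  0.08  0.5  -2.39] f [-49.    3.9  39.3] w 0.0543
-0.1925600827918082 0.07469395627297297
```

>>> {"name": "carry_out", "arguments": {
  "motion": [
    [-0.2,0,0,0,1],
    [0,0,-0.1,0,1],
    [0,0.5,0,0,1],
    [0,0.5,0,0,1],
    [0,0.4,0,0,1],
    [0,0.15,0,0,1],
    [0,0,0,0,1],
    [0,0,0,0,1]
  ]
}}

```text
clock: 49.1
ee_pos: [0.4053, 0.1864, 0.0046]
tool_rot: [-3.14, 0.086, -0.001]
ft_force: [-0.1, -0.0, -1.1]
width: 0.0545
gripper_force: 85.8
```

>>> {"name": "carry_out", "arguments": {
  "motion": [
    [0.05,0,0,0,1],
    [0.05,0,0,0,1],
    [0.05,0,0,0,1],
    [0.05,0,0,0,1],
    [0.02,0,0,0,1],
    [0,0,0,0,1],
    [0,0,0,0,1],
    [0,0,0,0,1]
  ]
}}

```text
clock: 49.9
ee_pos: [0.408, 0.1853, 0.0027]
tool_rot: [3.136, -0.078, -0.019]
ft_force: [-41.2, 10.7, 8.6]
width: 0.054
gripper_force: 87.0
```

```bash
python3 -c "
from look import *
st(); s=robot.get_state()['ee_pos']-C; print(s@ex,s@ey)"
```

```text
49.9 ee [0.408  0.1853 0.0027] yaw,tilt [-2.85  0.72] j [-0.49  0.44 -0.09  2.25  0.08  0.47 -2.26] f [-41.2  10.7   8.6] w 0.054
-0.1931511622238689 -0.002665614804543841
```

>>> {"name": "carry_out", "arguments": {
  "motion": [
    [-0.2,0,0,0,1],
    [0,0,0.08,0,1],
    [0,0,0,0,-1],
    [0,0,0,0,-1],
    [0.18,0,0.06,0,-1],
    [0.18,0,0,0,-1],
    [0,0,0,0,-1],
    [0,0,0,0,1]
  ]
}}

```text
clock: 50.7
ee_pos: [0.4238, 0.1844, -0.0027]
tool_rot: [-3.14, 0.087, 0.0]
ft_force: [-0.6, -0.0, -0.2]
width: 0.073
gripper_force: 0.0
```

>>> {"name": "carry_out", "arguments": {
  "motion": [
    [0,0,0,0,1],
    [0,0,0,0,1],
    [0,0,0,0,1],
    [0,0,0,0,1],
    [0,0,-0.1,0,1],
    [0,0,-0.1,0,1],
    [0,0,0,0,1],
    [0,0,0,0,1]
  ]
}}

```text
clock: 51.5
ee_pos: [0.4235, 0.1846, 0.0075]
tool_rot: [-3.14, 0.085, -0.001]
ft_force: [-0.1, 0.5, -2.4]
width: 0.0541
gripper_force: 85.2
```

```bash
python3 -c "
from look import *
st(); s=robot.get_state()['ee_pos']-C; print(s@ex,s@ey); print(rel(box(-.186,-.078,.004)))"
```

```text
51.5 ee [0.4235 0.1846 0.0075] yaw,tilt [-3.11  0.03] j [-0.47  0.44 -0.09  2.23  0.08  0.48 -2.25] f [-0.1  0.5 -2.4] w 0.0541
-0.17764473698008415 -0.002513762063013562
[-0.16302692  1.51019288  0.06999297]
```

>>> {"name": "carry_out", "arguments": {
  "motion": [
    [-0.05,0.3,0,0,1],
    [0,0.5,0,0,1],
    [0,0.5,0,0,1],
    [0,0.21,0,0,1],
    [0,0,0.1,0,1],
    [0,0,0,0,1],
    [0,0,0,0,1],
    [0,0,0,0,1]
  ]
}}

```text
clock: 52.3
ee_pos: [0.4169, 0.1101, 0.0023]
tool_rot: [-3.14, 0.083, -0.0]
ft_force: [0.0, -0.1, -2.8]
width: 0.0538
gripper_force: 85.1
```

>>> {"name": "carry_out", "arguments": {
  "motion": [
    [0.05,0,0,0,1],
    [0.05,0,0,0,1],
    [0.05,0,0,0,1],
    [0.05,0,0,0,1],
    [0.05,0,0,0,1],
    [0.05,0,0,0,1],
    [0,0,0,0,1],
    [0,0,0,0,1]
  ]
}}

```text
clock: 53.1
ee_pos: [0.4226, 0.1083, 0.0002]
tool_rot: [3.136, -0.079, -0.024]
ft_force: [-45.2, 13.0, 6.2]
width: 0.054
gripper_force: 86.5
```

```bash
python3 -c "
from look import *
st(); s=robot.get_state()['ee_pos']-C; print(s@ex,s@ey)"
```

```text
53.1 ee [4.226e-01 1.083e-01 2.000e-04] yaw,tilt [-2.89  0.92] j [-0.32  0.43 -0.09  2.28  0.08  0.45 -2.1 ] f [-45.2  13.    6.2] w 0.054
-0.1745788727081451 -0.07882659359293892
```

>>> {"name": "carry_out", "arguments": {
  "motion": [
    [-0.2,0,0,0,1],
    [-0.1,0,-0.05,0,1],
    [0,0,0,0,1],
    [0.05,0,0,0,1],
    [0.05,0,0,0,1],
    [0.05,0,0,0,1],
    [0.05,0,0,0,1],
    [0,0,0,0,1]
  ]
}}

```text
clock: 53.9
ee_pos: [0.422, 0.1084, 0.0037]
tool_rot: [3.138, -0.083, -0.014]
ft_force: [-28.8, 7.3, 6.6]
width: 0.0545
gripper_force: 87.0
```

```bash
python3 -c "
from look import *
st(); s=robot.get_state()['ee_pos']-C; print(s@ex,s@ey)
for n in ('scene','top'):
  im=snap(n,n+'18'); h,s,v=cv2.split(cv2.cvtColor(im,cv2.COLOR_RGB2HSV)); b=((h>100)&(h<130)&(s>110)&(v>45)).astype(np.uint8)
  for c in rect(b,(150,205,450,430),30):
    q=cv2.approxPolyDP(c.astype(np.int32).reshape(-1,1,2),1.5,True).reshape(-1,2); print(n,q.tolist())
M=R.from_rotvec(robot.get_state()['tool_rot']).as_matrix();p=robot.get_state()['ee_pos']
for nm,dx,dy,z in (('FRtop',.0466,-.028,.022),('FLtop',.0466,.028,.022),('RRtop',-.0684,-.028,.022),('RLtop',-.0684,.028,.022)):
  P=p+ex*dx+ey*dy; P[2]=z; print(nm,np.round(proj('scene',P),1),np.round(proj('top',P),1))
"
```

```text
53.9 ee [0.422  0.1084 0.0037] yaw,tilt [-3.03  0.53] j [-0.32  0.42 -0.09  2.28  0.08  0.45 -2.1 ] f [-28.8   7.3   6.6] w 0.0545
-0.1751361335179991 -0.07866807591141299
scene [[266, 250], [245, 261], [253, 277], [257, 277], [272, 269], [272, 260]]
scene [[281, 243], [282, 248], [287, 250], [286, 263], [292, 261], [292, 256], [284, 244]]
FRtop [292.7 258. ] [314.9 269.3]
FLtop [282.4 243. ] [291.7 268.8]
RRtop [251.3 276.1] [313.7 317.4]
RLtop [241.7 260.3] [290.3 316.8]
```

```bash
python3 -c "
from h import *
ims=np.mean([cv2.cvtColor(cv2.imread(f'pics/{n}.png'),cv2.COLOR_BGR2GRAY).astype(np.float32) for n in ('scene0','s1','scene10')],0)
ys=np.arange(-121,122,6)/1000
print('y',(ys*1000).astype(int).tolist())
for z in range(30,-9,-3):
    uv=np.array([proj('scene',box(-.125+(.0012-.012*0)*1,y,z/1000)) for y in ys],np.float32)
    print(z,cv2.remap(ims,uv[:,0:1],uv[:,1:2],cv2.INTER_LINEAR).ravel().astype(int).tolist())
"
```

```text
y [-121, -115, -109, -103, -97, -91, -85, -79, -73, -67, -61, -55, -49, -43, -37, -31, -25, -19, -13, -7, -1, 5, 11, 17, 23, 29, 35, 41, 47, 53, 59, 65, 71, 77, 83, 89, 95, 101, 107, 113, 119]
30 [136, 187, 218, 226, 222, 225, 222, 226, 221, 219, 220, 218, 215, 165, 181, 210, 217, 213, 214, 210, 212, 209, 214, 211, 208, 196, 150, 154, 199, 211, 208, 207, 202, 205, 200, 205, 196, 171, 144, 137, 142]
27 [120, 154, 187, 213, 208, 213, 205, 211, 206, 207, 201, 204, 197, 163, 142, 188, 198, 196, 195, 192, 191, 189, 192, 190, 188, 175, 139, 115, 162, 193, 186, 187, 181, 182, 177, 179, 177, 159, 136, 132, 139]
24 [118, 122, 149, 188, 189, 187, 184, 187, 182, 187, 178, 186, 175, 159, 110, 148, 173, 175, 173, 171, 166, 167, 165, 168, 166, 154, 127, 99, 123, 161, 164, 159, 160, 153, 157, 153, 158, 146, 131, 126, 135]
21 [118, 106, 115, 157, 169, 161, 163, 158, 159, 153, 154, 158, 155, 139, 94, 113, 147, 155, 150, 150, 146, 147, 143, 147, 145, 136, 111, 90, 92, 133, 143, 138, 141, 135, 138, 132, 139, 134, 123, 121, 132]
18 [117, 103, 92, 129, 143, 138, 143, 135, 137, 129, 131, 133, 134, 120, 94
[... 1072 characters left out ...]
116, 100, 120, 148, 151, 139, 132, 145, 152, 143, 145, 147, 138, 136, 164]
0 [189, 149, 120, 141, 144, 150, 147, 168, 168, 154, 149, 153, 139, 124, 122, 125, 147, 149, 151, 157, 160, 145, 133, 147, 156, 138, 129, 117, 125, 154, 167, 158, 146, 150, 165, 158, 155, 163, 155, 148, 170]
-3 [191, 173, 131, 156, 161, 163, 162, 173, 183, 173, 163, 170, 160, 142, 139, 142, 160, 168, 163, 168, 173, 162, 150, 152, 166, 155, 142, 134, 130, 158, 178, 173, 164, 159, 174, 172, 166, 174, 171, 163, 171]
-6 [191, 188, 152, 165, 177, 173, 178, 178, 193, 187, 179, 181, 178, 164, 154, 161, 172, 182, 175, 179, 182, 178, 165, 159, 173, 171, 155, 152, 142, 160, 180, 184, 178, 171, 178, 180, 176, 178, 180, 176, 175]
```

>>> {"name": "carry_out", "arguments": {
  "motion": [
    [-0.15,0,0,0,1],
    [-0.05,0,0.09,0,1],
    [0,0,0,0,1],
    [0.05,0,0,0,1],
    [0.05,0,0,0,1],
    [0.05,0,0,0,1],
    [0.05,0,0,0,1],
    [0,0,0,0,1]
  ]
}}

```text
clock: 54.8
ee_pos: [0.426, 0.1088, 0.0001]
tool_rot: [3.14, -0.084, -0.003]
ft_force: [-2.6, 0.6, -8.0]
width: 0.054
gripper_force: 85.9
```

```bash
python3 -c "
from look import *
st(); s=robot.get_state()['ee_pos']-C; print(s@ex,s@ey)"
```

```text
54.8 ee [4.260e-01 1.088e-01 1.000e-04] yaw,tilt [-3.08  0.11] j [-0.32  0.43 -0.09  2.28  0.09  0.44 -2.1 ] f [-2.6  0.6 -8. ] w 0.054
-0.17116742896872175 -0.07815191222140813
```

>>> {"name": "carry_out", "arguments": {
  "motion": [
    [0,0,0.015,0,1],
    [0.1,0,0,0,1],
    [0.1,0,0,0,1],
    [0.1,0,0,0,1],
    [0.1,0,0,0,1],
    [0.1,0,0,0,1],
    [0.06,0,0,0,1],
    [0,0,0,0,1]
  ]
}}

```text
clock: 55.6
ee_pos: [0.4554, 0.1072, -0.0004]
tool_rot: [-3.14, 0.086, -0.001]
ft_force: [0.3, 1.3, -3.2]
width: 0.0542
gripper_force: 86.4
```

```bash
python3 -c "
from look import *
st(); s=robot.get_state()['ee_pos']-C; print(s@ex,s@ey)"
```

```text
55.6 ee [ 4.554e-01  1.072e-01 -4.000e-04] yaw,tilt [-3.13  0.04] j [-0.3   0.46 -0.09  2.22  0.09  0.47 -2.08] f [ 0.3  1.3 -3.2] w 0.0542
-0.1417358366014883 -0.0781528521463216
```

>>> {"name": "carry_out", "arguments": {
  "motion": [
    [0,0,0,0,-1],
    [0,0,-0.02,0,-1],
    [-0.3,0,0,0,-1],
    [-0.4,0,0,0,-1],
    [-0.1,0,0,0,-1],
    [0,0,0,0,-1],
    [0,0,0,0,1],
    [0,0,0,0,1]
  ]
}}

```text
clock: 56.4
ee_pos: [0.4157, 0.1096, 0.0007]
tool_rot: [-3.14, 0.086, -0.001]
ft_force: [0.1, -0.3, -1.1]
width: 0.0591
gripper_force: 0.0
```

>>> {"name": "carry_out", "arguments": {
  "motion": [
    [0,0,0,0,1],
    [0,0,0,0,1],
    [0.1,0,0,0,1],
    [0.15,0,0,0,1],
    [0.15,0,0,0,1],
    [0.15,0,0,0,1],
    [0.15,0,0,0,1],
    [0.1,0,0,0,1]
  ]
}}

```text
clock: 57.2
ee_pos: [0.451, 0.1071, 0.001]
tool_rot: [3.139, -0.084, -0.011]
ft_force: [-38.4, 3.1, 60.0]
width: 0.0543
gripper_force: 85.7
```

```bash
python3 -c "
from look import *
st(); s=robot.get_state()['ee_pos']-C; print(s@ex,s@ey)"
```

```text
57.2 ee [0.451  0.1071 0.001 ] yaw,tilt [-3.05  0.42] j [-0.3   0.45 -0.09  2.22  0.08  0.47 -2.07] f [-38.4   3.1  60. ] w 0.0543
-0.1461641511446613 -0.07853524471583419
```

>>> {"name": "carry_out", "arguments": {
  "motion": [
    [0,0,0,0,-1],
    [0,0,0,0,-1],
    [-0.25,0,0,0,-1],
    [-0.17,0,0,0,-1],
    [0,0,0,0,1],
    [0,0,0,0,1],
    [0,0,0,0,1],
    [0,0,0,0,1]
  ],
  "newtons": 40
}}

```text
clock: 58.0
ee_pos: [0.4339, 0.1085, 0.0009]
tool_rot: [-3.14, 0.085, 0.0]
ft_force: [-4.9, 0.3, 12.9]
width: 0.0552
gripper_force: 40.0
```

```bash
python3 -c "
from look import *
st(); s=robot.get_state()['ee_pos']-C; print(s@ex,s@ey)"
```

```text
58.0 ee [0.4339 0.1085 0.0009] yaw,tilt [-3.11  0.01] j [-0.31  0.43 -0.09  2.26  0.09  0.45 -2.1 ] f [-4.9  0.3 12.9] w 0.0552
-0.16331838310665592 -0.07801062490049529
```

>>> {"name": "carry_out", "arguments": {
  "motion": [
    [0,0,-0.03,0,1],
    [0.1,0,0,0,1],
    [0.1,0,0,0,1],
    [0.1,0,0,0,1],
    [0.1,0,0,0,1],
    [0.1,0,0,0,1],
    [0.03,0,0,0,1],
    [0,0,0,0,1]
  ]
}}

```text
clock: 58.8
ee_pos: [0.4605, 0.1069, 0.002]
tool_rot: [-3.14, 0.086, -0.0]
ft_force: [0.4, 0.2, -2.6]
width: 0.0549
gripper_force: 42.6
```

```bash
python3 -c "
from look import *
st(); s=robot.get_state()['ee_pos']-C; print(s@ex,s@ey)"
```

```text
58.8 ee [0.4605 0.1069 0.002 ] yaw,tilt [-3.12  0.  ] j [-0.29  0.46 -0.09  2.21  0.08  0.48 -2.07] f [ 0.4  0.2 -2.6] w 0.0549
-0.1366813295046731 -0.07824421940649302
```

>>> {"name": "carry_out", "arguments": {
  "motion": [
    [0,0,0,0,-1],
    [0,0,0,0,-1],
    [-0.4,0,0,0,-1],
    [-0.4,0,-0.1,0,-1],
    [0,0,0,0,1],
    [0,0,0,0,1],
    [0,0,0,0,1],
    [0,0,0,0,1]
  ]
}}

```text
clock: 59.6
ee_pos: [0.421, 0.1092, 0.007]
tool_rot: [-3.14, 0.086, -0.001]
ft_force: [-0.3, 0.2, 0.3]
width: 0.0278
gripper_force: 0.0
```

>>> {"name": "carry_out", "arguments": {
  "motion": [
    [0.1,0,0,0,1],
    [0.1,0,0,0,1],
    [0.1,0,0,0,1],
    [0.1,0,0,0,1],
    [0.06,0,0,0,1],
    [0.04,0,0,0,1],
    [0.02,0,0,0,1],
    [0,0,0,0,1]
  ]
}}

```text
clock: 60.4
ee_pos: [0.4462, 0.1076, 0.007]
tool_rot: [3.14, -0.085, -0.0]
ft_force: [-1.3, -0.7, -0.9]
width: -0.0002
gripper_force: 0.2
```

```bash
python3 -c "
from look import *
st(); s=robot.get_state()['ee_pos']-C; print(s@ex,s@ey); print(robot.get_state()['gripper_force'])"
```

```text
60.4 ee [0.4462 0.1076 0.007 ] yaw,tilt [-3.11  0.01] j [-0.3   0.43 -0.09  2.24  0.08  0.47 -2.08] f [-1.3 -0.7 -0.9] w -0.0002
-0.15092454910094502 -0.078222001671025
0.24598659436378512
```

Continue pushing gently until the stop is felt.

>>> {"name": "carry_out", "arguments": {
  "motion": [
    [0.03,0,0,0,1],
    [0.03,0,0,0,1],
    [0.03,0,0,0,1],
    [0.03,0,0,0,1],
    [0.03,0,0,0,1],
    [0,0,0,0,1],
    [0,0,0,0,1],
    [0,0,0,0,1]
  ]
}}

```text
clock: 61.2
ee_pos: [0.447, 0.107, 0.006]
tool_rot: [3.137, -0.082, -0.018]
ft_force: [-37.1, 6.1, 23.3]
width: 0.0
gripper_force: 18.5
```

```bash
python3 -c "
from look import *
st(); s=robot.get_state()['ee_pos']-C; print(s@ex,s@ey)"
```

```text
61.2 ee [0.447 0.107 0.006] yaw,tilt [-2.99  0.67] j [-0.3   0.44 -0.09  2.23  0.08  0.49 -2.07] f [-37.1   6.1  23.3] w 0.0
-0.15016430002919337 -0.07879537776837978
```

>>> {"name": "carry_out", "arguments": {
  "motion": [
    [-0.2,0,0,0,1],
    [0,0,-0.4,0,-1],
    [0,0,-0.6,0,-1],
    [0.1,0.5,0,0,-1],
    [0.1,0.8,0,0,-1],
    [0.1,0.8,0,0,-1],
    [0.1,0.8,0,0,-1],
    [0.1,0.8,0,0,-1]
  ]
}}

```text
clock: 62.0
ee_pos: [0.4589, -0.0799, 0.0573]
tool_rot: [3.14, -0.085, 0.002]
ft_force: [0.0, 0.4, -0.2]
width: 0.0851
gripper_force: 0.0
```

>>> {"name": "carry_out", "arguments": {
  "motion": [
    [0,0.8,0,0,-1],
    [0,0.8,0,0,-1],
    [0,0.8,0,0,-1],
    [0,0.4,0,0,-1],
    [0,0,0,-0.65,-1],
    [0,0,0,-0.65,-1],
    [0,0,0,0,-1],
    [0,0,0,0,-1]
  ]
}}

```text
clock: 62.8
ee_pos: [0.4512, -0.218, 0.0571]
tool_rot: [3.141, 0.076, 0.001]
ft_force: [-0.9, -0.0, 0.5]
width: 0.0855
gripper_force: 0.0
```

```bash
python3 -c "
from look import *
st(); plates('20'); print(rel([.446,-.2175,-.003]))"
```

```text
62.8 ee [ 0.4512 -0.218   0.0571] yaw,tilt [2.76 0.02] j [ 0.36  0.39 -0.04  2.13  0.03  0.62 -1.23] f [-0.9 -0.   0.5] w 0.0855
scene w [379. 403.] [ 419.9 -358.7] [251.6 180.1] 11.8
scene w [310. 330.] [ 402.4 -119.4] [194.8 208. ] 154.8
top w [384. 289.] [414.4 -86.9] [ 48.1 107.6] 166.7
[-0.10453264 -0.01361398  1.20265721]
```

>>> {"name": "carry_out", "arguments": {
  "motion": [
    [-0.1,0,0.4,0,-1],
    [0,0,0.4,0,-1],
    [0,0,0.3,0,-1],
    [0,0,0.1,0,-1],
    [0,0,0.02,0,-1],
    [0,0,0,0,1],
    [0,0,0,0,1],
    [0,0,0,0,1]
  ],
  "newtons": 60
}}

```text
clock: 63.7
ee_pos: [0.4466, -0.2185, -0.0028]
tool_rot: [3.14, 0.078, 0.002]
ft_force: [-2.6, 1.5, 11.6]
width: 0.0545
gripper_force: 60.9
```

>>> {"name": "carry_out", "arguments": {
  "motion": [
    [0,0,0,0,1],
    [0,0,0,0,1],
    [0,0,0,0,1],
    [0,0,-0.2,0,1],
    [0,0,-0.3,0,1],
    [0,0,-0.3,0,1],
    [0,0,-0.2,0,1],
    [0,0,0,0,1]
  ]
}}

```text
clock: 64.5
ee_pos: [0.447, -0.2187, 0.0477]
tool_rot: [3.14, 0.078, 0.004]
ft_force: [0.7, 1.3, -1.9]
width: 0.0539
gripper_force: 64.7
```

```bash
python3 -c "
from look import *
st(); a=snap('scene','s21')
for f in (-1,1):
  for r in(-1,1): print(f,r,np.round(proj('scene',robot.get_state()['ee_pos']+[f*.0575-.0105,r*.028,.011]),0))
g=cv2.cvtColor(a,cv2.COLOR_RGB2HSV); w=((g[...,2]>190)&(g[...,1]<70)).astype(np.uint8)
for c in rect(w,(280,290,365,385),40): print(cv2.approxPolyDP(c.astype(np.int32).reshape(-1,1,2),2,True).reshape(-1,2).tolist())
"
```

```text
64.5 ee [ 0.447  -0.2187  0.0477] yaw,tilt [2.84 0.15] j [ 0.36  0.4  -0.04  2.14  0.03  0.6  -1.22] f [ 0.7  1.3 -1.9] w 0.0539
-1 -1 [336. 369.]
-1 1 [322. 349.]
1 -1 [380. 343.]
1 1 [365. 324.]
[[334, 290], [280, 290], [280, 375], [291, 369], [300, 370], [324, 361], [323, 351], [341, 338], [339, 323], [335, 323], [332, 308]]
```

>>> {"name": "carry_out", "arguments": {
  "motion": [
    [0,0,0,0.65,1],
    [0,0,0,0.62,1],
    [0,-0.2,0,0,1],
    [-0.05,-0.5,0,0,1],
    [-0.07,-0.6,0,0,1],
    [-0.07,-0.6,0,0,1],
    [-0.07,-0.6,0,0,1],
    [-0.07,-0.6,0,0,1]
  ]
}}

```text
clock: 65.35
ee_pos: [0.437, -0.0608, 0.0457]
tool_rot: [-3.14, 0.078, 0.001]
ft_force: [-0.2, -0.3, -1.3]
width: 0.054
gripper_force: 64.6
```

>>> {"name": "carry_out", "arguments": {
  "motion": [
    [-0.07,-0.6,0,0,1],
    [-0.07,-0.6,0,0,1],
    [-0.07,-0.6,0,0,1],
    [-0.07,-0.6,0,0,1],
    [-0.08,-0.6,0,0,1],
    [-0.08,-0.6,0,0,1],
    [-0.08,-0.6,0,0,1],
    [-0.07,-0.4,0,0,1]
  ]
}}

```text
clock: 66.15
ee_pos: [0.4192, 0.1712, 0.0458]
tool_rot: [-3.14, 0.076, 0.001]
ft_force: [0.1, 0.1, -1.2]
width: 0.0541
gripper_force: 64.6
```

```bash
python3 -c "
from look import *
st(); print(rel(box(-.179,0,-.0005)))"
```

```text
66.2 ee [0.4192 0.1712 0.0458] yaw,tilt [-2.75  0.04] j [-0.44  0.35 -0.1   2.24  0.07  0.56 -2.21] f [ 0.1  0.1 -1.2] w 0.0541
[ 0.04616406 -0.32207747  0.92537558]
```

>>> {"name": "carry_out", "arguments": {
  "motion": [
    [0.03,-0.2,0.2,0.04,1],
    [0,-0.12,0.4,0,1],
    [0,0,0.25,0,1],
    [0,0,0.09,0,1],
    [0,0,0,0,1],
    [0.05,0,0,0,1],
    [0.05,0,0,0,1],
    [0.05,0,0,0,1]
  ]
}}

```text
clock: 66.95
ee_pos: [0.4306, 0.1839, -0.0005]
tool_rot: [-3.14, 0.087, -0.001]
ft_force: [-3.7, 0.1, -1.2]
width: 0.0538
gripper_force: 64.7
```

>>> {"name": "carry_out", "arguments": {
  "motion": [
    [0.05,0,0,0,1],
    [0.05,0,0,0,1],
    [0.05,0,0,0,1],
    [0,0,0,0,1],
    [0,0,0,0,1],
    [0,0,0,0,1],
    [0,0,0,0,1],
    [0,0,0,0,1]
  ]
}}

```text
clock: 67.75
ee_pos: [0.4376, 0.1838, -0.0009]
tool_rot: [-3.14, 0.086, -0.0]
ft_force: [2.6, 2.2, -1.4]
width: 0.054
gripper_force: 64.6
```

```bash
cat >> h.py <<'E'
def bx(): 
    st(); s=robot.get_state()["ee_pos"]-C; print("box",round(s@ex,4),round(s@ey,4))
E
python3 -c "
from h import *
bx()"
```

```text
67.8 ee [ 0.4376  0.1838 -0.0009] yaw,tilt [-3.14  0.02] j [-0.46  0.47 -0.09  2.21  0.09  0.47 -2.24] f [ 2.6  2.2 -1.4] w 0.054
box -0.1635 -0.0026
```

>>> {"name": "carry_out", "arguments": {
  "motion": [
    [0.1,0.02,0,0,1],
    [0.1,0.02,0,0,1],
    [0.1,0,0,0,1],
    [0.1,0,0,0,1],
    [0.1,0,0,0,1],
    [0.03,0,0,0,1],
    [0,0,0,0,-1],
    [0,0,0,0,-1]
  ]
}}

```text
clock: 68.55
ee_pos: [0.4641, 0.1833, -0.0006]
tool_rot: [-3.137, 0.084, -0.002]
ft_force: [-1.5, 36.9, -6.6]
width: 0.0804
gripper_force: 14.9
```

>>> {"name": "carry_out", "arguments": {
  "motion": [
    [-0.2,0,0,0,-1],
    [-0.4,0,0,0,-1],
    [-0.4,0,0,0,-1],
    [-0.1,0,0,0,-1],
    [0,0,0,0,1],
    [0,0,0,0,1],
    [0,0,0,0,1],
    [0,0,0,0,1]
  ],
  "newtons": 40
}}

```text
clock: 69.35
ee_pos: [0.4101, 0.1834, -0.0006]
tool_rot: [-3.14, 0.087, -0.001]
ft_force: [-1.6, -0.0, 8.8]
width: 0.0545
gripper_force: 40.5
```

```bash
python3 -c "
from h import *
bx()"
```

```text
69.3 ee [ 0.4101  0.1834 -0.0006] yaw,tilt [-3.17  0.06] j [-0.49  0.44 -0.09  2.26  0.09  0.44 -2.28] f [-1.6 -0.   8.8] w 0.0545
box -0.191 -0.0045
```

>>> {"name": "carry_out", "arguments": {
  "motion": [
    [0.05,-0.02,-0.02,0,1],
    [0.15,0,0,0,1],
    [0.2,0,0,0,1],
    [0.2,0,0,0,1],
    [0.2,0,0,0,1],
    [0.15,0,0,0,1],
    [0.1,0,0,0,1],
    [0,0,0,0,1]
  ]
}}

```text
clock: 70.15
ee_pos: [0.4627, 0.1819, 0.0001]
tool_rot: [-3.139, 0.087, -0.001]
ft_force: [3.6, 4.8, -3.0]
width: 0.0545
gripper_force: 42.5
```

```bash
python3 -c "
from h import *
bx()"
```

```text
70.2 ee [4.627e-01 1.819e-01 1.000e-04] yaw,tilt [-3.16  0.07] j [-0.43  0.49 -0.09  2.16  0.09  0.5  -2.21] f [ 3.6  4.8 -3. ] w 0.0545
box -0.1383 -0.0033
```

>>> {"name": "carry_out", "arguments": {
  "motion": [
    [0,0,0,0,-0.45],
    [0,0,0,0,-0.45],
    [-0.4,0,0,0,-0.45],
    [-0.4,0,-0.08,0,-0.45],
    [0,0,0,0,1],
    [0,0,0,0,1],
    [0,0,0,0,1],
    [0,0,0,0,1]
  ]
}}

```text
clock: 70.95
ee_pos: [0.4221, 0.1835, 0.0041]
tool_rot: [-3.14, 0.087, -0.001]
ft_force: [-0.1, -0.5, -0.1]
width: 0.0036
gripper_force: 0.0
```

>>> {"name": "carry_out", "arguments": {
  "motion": [
    [0.1,0,0,0,1],
    [0.1,0,0,0,1],
    [0.1,0,0,0,1],
    [0.1,0,0,0,1],
    [0.06,0,0,0,1],
    [0.05,0,0,0,1],
    [0.04,0,0,0,1],
    [0,0,0,0,1]
  ]
}}

```text
clock: 71.75
ee_pos: [0.4492, 0.182, 0.0041]
tool_rot: [-3.14, 0.087, -0.0]
ft_force: [-1.0, 0.9, -1.0]
width: 0.0001
gripper_force: 0.0
```

```bash
python3 -c "
from h import *
bx()"
```

```text
71.8 ee [0.4492 0.182  0.0041] yaw,tilt [-3.16  0.01] j [-0.44  0.47 -0.09  2.18  0.09  0.49 -2.22] f [-1.   0.9 -1. ] w 0.0001
box -0.1518 -0.0038
```

>>> {"name": "carry_out", "arguments": {
  "motion": [
    [0.03,0,0,0,1],
    [0.03,0,0,0,1],
    [0.03,0,0,0,1],
    [0.02,0,0,0,1],
    [0.02,0,0,0,1],
    [0.02,0,0,0,1],
    [0,0,0,0,1],
    [0,0,0,0,1]
  ]
}}

```text
clock: 72.55
ee_pos: [0.4515, 0.1817, 0.0036]
tool_rot: [3.138, -0.083, -0.012]
ft_force: [-31.0, 6.2, 24.0]
width: 0.0
gripper_force: 15.8
```

```bash
python3 -c "
from h import *
bx()"
```

```text
72.5 ee [0.4515 0.1817 0.0036] yaw,tilt [-3.02  0.46] j [-0.44  0.47 -0.09  2.17  0.08  0.51 -2.22] f [-31.    6.2  24. ] w 0.0
box -0.1495 -0.004
```

>>> {"name": "carry_out", "arguments": {
  "motion": [
    [-0.2,0,0,0,1],
    [-0.25,0,-0.04,0,1],
    [0,0.4,0,0,1],
    [0,0.6,0,0,1],
    [0,0.5,0,0,1],
    [0.15,0,0,0,1],
    [0.1,0,0,0,1],
    [0,0,0,0,1]
  ]
}}

```text
clock: 73.35
ee_pos: [0.4433, 0.108, 0.0063]
tool_rot: [-3.14, 0.086, -0.002]
ft_force: [-0.3, -0.1, 0.6]
width: -0.0001
gripper_force: 0.0
```

```bash
python3 -c "
from h import *
bx()"
```

```text
73.3 ee [0.4433 0.108  0.0063] yaw,tilt [-3.15  0.08] j [-0.3   0.43 -0.09  2.24  0.09  0.47 -2.09] f [-0.3 -0.1  0.6] w -0.0001
box -0.1539 -0.078
```

>>> {"name": "carry_out", "arguments": {
  "motion": [
    [0.03,0,0,0,1],
    [0.03,0,0,0,1],
    [0.03,0,0,0,1],
    [0.02,0,0,0,1],
    [0,0,0,0,1],
    [0,0,0,0,1],
    [0,0,0,0,1],
    [0,0,0,0,1]
  ]
}}

```text
clock: 74.15
ee_pos: [0.4448, 0.1075, 0.0055]
tool_rot: [3.139, -0.083, -0.008]
ft_force: [-14.8, 5.0, 8.6]
width: -0.0002
gripper_force: 7.5
```

```bash
python3 -c "
from h import *
bx()"
```

```text
74.2 ee [0.4448 0.1075 0.0055] yaw,tilt [-3.05  0.28] j [-0.3   0.44 -0.09  2.24  0.09  0.48 -2.08] f [-14.8   5.    8.6] w -0.0002
box -0.1524 -0.0785
```

>>> {"name": "carry_out", "arguments": {
  "motion": [
    [0.02,0,0,0,1],
    [0.02,0,0,0,1],
    [0.02,0,0,0,1],
    [0,0,0,0,1],
    [0,0,0,0,1],
    [0,0,0,0,1],
    [0,0,0,0,1],
    [0,0,0,0,1]
  ]
}}

```text
clock: 74.95
ee_pos: [0.4451, 0.1073, 0.0051]
tool_rot: [3.138, -0.082, -0.015]
ft_force: [-28.2, 7.6, 19.2]
width: -0.0001
gripper_force: 14.8
```

```bash
python3 -c "
from h import *
bx()"
```

```text
75.0 ee [0.4451 0.1073 0.0051] yaw,tilt [-2.99  0.55] j [-0.29  0.44 -0.1   2.23  0.08  0.48 -2.08] f [-28.2   7.6  19.2] w -0.0001
box -0.152 -0.0786
```

>>> {"name": "carry_out", "arguments": {
  "motion": [
    [-0.2,0,0,0,1],
    [0,-0.2,0,0,1],
    [0,-0.2,-0.02,0,1],
    [0.1,0,0,0,1],
    [0.05,0,0,0,1],
    [0.04,0,0,0,1],
    [0.03,0,0,0,1],
    [0,0,0,0,1]
  ]
}}

```text
clock: 75.75
ee_pos: [0.4453, 0.1281, 0.0058]
tool_rot: [3.138, -0.079, -0.021]
ft_force: [-46.4, 15.3, 28.0]
width: 0.0003
gripper_force: 23.7
```

```bash
python3 -c "
from h import *
bx()"
```

```text
75.8 ee [0.4453 0.1281 0.0058] yaw,tilt [-2.9   0.77] j [-0.33  0.45 -0.1   2.22  0.08  0.49 -2.12] f [-46.4  15.3  28. ] w 0.0003
box -0.153 -0.0578
```

>>> {"name": "carry_out", "arguments": {
  "motion": [
    [-0.25,0,0,0,1],
    [0,0,-0.5,0,1],
    [0,0.4,-0.5,0,1],
    [0,0.5,0,0,1],
    [0,0.5,0,0,1],
    [0.2,0.25,0,0,1],
    [0,0,0,0,1],
    [0,0,0,0,1]
  ]
}}

```text
clock: 76.55
ee_pos: [0.4464, 0.0449, 0.0572]
tool_rot: [-3.14, 0.087, -0.001]
ft_force: [-0.1, 0.3, -0.6]
width: -0.0001
gripper_force: 0.0
```

```bash
python3 -c "
from h import *
bx(); print(rel(box(-.138,-.138,.006)))"
```

```text
76.5 ee [0.4464 0.0449 0.0572] yaw,tilt [-3.18  0.04] j [-0.17  0.32 -0.09  2.24  0.05  0.58 -1.92] f [-0.1  0.3 -0.6] w -0.0001
box -0.1475 -0.1409
[ 0.18959191 -0.05831806  1.02401175]
```

>>> {"name": "carry_out", "arguments": {
  "motion": [
    [0.19,0,0.3,0,1],
    [0,0,0.4,0,1],
    [0,0,0.32,0,1],
    [0,-0.2,0,0,1],
    [0,-0.15,0,0,1],
    [0,-0.06,0,0,1],
    [0,-0.04,0,0,1],
    [0,0,0,0,1]
  ]
}}

```text
clock: 77.35
ee_pos: [0.4569, 0.0669, 0.0067]
tool_rot: [-3.14, 0.086, -0.002]
ft_force: [-0.2, 0.1, 0.9]
width: -0.0001
gripper_force: 0.0
```

```bash
python3 -c "
from h import *
bx()"
```

```text
77.3 ee [0.4569 0.0669 0.0067] yaw,tilt [-3.12  0.06] j [-0.22  0.44 -0.08  2.23  0.07  0.47 -1.98] f [-0.2  0.1  0.9] w -0.0001
box -0.1382 -0.1183
```

>>> {"name": "carry_out", "arguments": {
  "motion": [
    [0,-0.04,0,0,1],
    [0,-0.04,0,0,1],
    [0,-0.04,0,0,1],
    [0,0,0,0,1],
    [0,0,0,0,1],
    [0,0,0,0,1],
    [0,0,0,0,1],
    [0,0,0,0,1]
  ]
}}

```text
clock: 78.15
ee_pos: [0.4567, 0.0718, 0.0061]
tool_rot: [3.14, -0.088, -0.001]
ft_force: [-1.6, -6.1, 4.8]
width: 0.0001
gripper_force: 2.7
```

```bash
python3 -c "
from h import *
bx()"
```

```text
78.2 ee [0.4567 0.0718 0.0061] yaw,tilt [-3.2   0.05] j [-0.23  0.44 -0.07  2.23  0.07  0.47 -1.99] f [-1.6 -6.1  4.8] w 0.0001
box -0.1387 -0.1135
```

>>> {"name": "carry_out", "arguments": {
  "motion": [
    [0,-0.04,0,0,1],
    [0,-0.04,0,0,1],
    [0,0,0,0,1],
    [0,0,0,0,1],
    [0,0,0,0,1],
    [0,0,0,0,1],
    [0,0,0,0,1],
    [0,0,0,0,1]
  ]
}}

```text
clock: 78.95
ee_pos: [0.4562, 0.0729, 0.006]
tool_rot: [3.137, -0.092, -0.003]
ft_force: [-3.0, -23.9, 10.1]
width: -0.0001
gripper_force: 12.0
```

```bash
python3 -c "
from look import *
bx()
for n in ('scene','top'):
  im=snap(n,n+'22'); h,s,v=cv2.split(cv2.cvtColor(im,cv2.COLOR_RGB2HSV)); b=((h>100)&(h<130)&(s>110)&(v>45)).astype(np.uint8)
  for c in rect(b,(150,205,450,430),12):
    q=cv2.approxPolyDP(c.astype(np.int32).reshape(-1,1,2),1,True).reshape(-1,2); print(n,q.tolist())
    for p in q:
        P=plane(n,*p,.019)-C; print(np.round([P@ex,P@ey],4),end=' ')
"
```

```text
79.0 ee [0.4562 0.0729 0.006 ] yaw,tilt [-3.35  0.23] j [-0.24  0.44 -0.07  2.23  0.07  0.48 -2.  ] f [ -3.  -23.9  10.1] w -0.0001
box -0.1392 -0.1124
```

>>> {"name": "carry_out", "arguments": {
  "motion": [
    [0,0.2,0,0,1],
    [0,0.1,-0.4,0,1],
    [-0.5,0,-0.1,0,1],
    [-0.2,0,0,0,1],
    [0,-0.3,0.2,0,1],
    [0,0,0.28,0,1],
    [0,0,0,0,1],
    [0,0,0,0,1]
  ]
}}

```text
clock: 79.85
ee_pos: [0.4219, 0.0783, 0.0069]
tool_rot: [3.14, -0.086, -0.002]
ft_force: [0.6, -0.3, 0.2]
width: -0.0005
gripper_force: 0.0
```

```bash
python3 -c "
from look import *
bx(); print(rel(box(-.155,-.096,.007)))"
```

```text
79.8 ee [0.4219 0.0783 0.0069] yaw,tilt [-3.14  0.06] j [-0.26  0.4  -0.08  2.3   0.07  0.44 -2.03] f [ 0.6 -0.3  0.2] w -0.0005
box -0.1737 -0.1088
[ 0.37392727 -0.25748175 -0.00251824]
```

>>> {"name": "carry_out", "arguments": {
  "motion": [
    [0.15,-0.26,0,0,1],
    [0.2,0,0,0,1],
    [0.03,0,0,0,1],
    [0.04,0,0,0,1],
    [0.04,0,0,0,1],
    [0.03,0,0,0,1],
    [0.03,0,0,0,1],
    [0,0,0,0,1]
  ]
}}

```text
clock: 80.65
ee_pos: [0.445, 0.0892, 0.0065]
tool_rot: [3.138, -0.086, -0.01]
ft_force: [-18.0, 2.0, 13.7]
width: -0.0
gripper_force: 9.5
```

```bash
python3 -c "
from look import *
bx()"
```

```text
80.7 ee [0.445  0.0892 0.0065] yaw,tilt [-3.13  0.4 ] j [-0.27  0.43 -0.08  2.24  0.07  0.47 -2.03] f [-18.    2.   13.7] w -0.0
box -0.1512 -0.0967
```

>>> {"name": "carry_out", "arguments": {
  "motion": [
    [-0.2,0,0,0,1],
    [0,-0.2,0,0,1],
    [0,-0.17,0,0,1],
    [0.12,0,0,0,1],
    [0.06,0,0,0,1],
    [0.04,0,0,0,1],
    [0.02,0,0,0,1],
    [0,0,0,0,1]
  ]
}}

```text
clock: 81.45
ee_pos: [0.4469, 0.1082, 0.0062]
tool_rot: [3.138, -0.083, -0.015]
ft_force: [-31.0, 7.4, 21.2]
width: -0.0001
gripper_force: 15.9
```

```bash
python3 -c "
from look import *
bx()"
```

```text
81.5 ee [0.4469 0.1082 0.0062] yaw,tilt [-3.05  0.55] j [-0.31  0.44 -0.08  2.23  0.07  0.48 -2.07] f [-31.    7.4  21.2] w -0.0001
box -0.1503 -0.0776
```

>>> {"name": "carry_out", "arguments": {
  "motion": [
    [-0.3,0,0,0,1],
    [0.1,0,-0.5,0,-1],
    [0,0.3,-0.5,0,-1],
    [0,0.8,0,0,-1],
    [0,0.8,0,0,-1],
    [0,0.8,0,0,-1],
    [0,0.8,0,0,-1],
    [0,0.4,0,0,-1]
  ]
}}

```text
clock: 82.25
ee_pos: [0.4313, -0.0894, 0.0573]
tool_rot: [3.14, -0.091, 0.001]
ft_force: [-0.1, 0.7, -0.1]
width: 0.0852
gripper_force: 0.0
```

>>> {"name": "carry_out", "arguments": {
  "motion": [
    [0,0,0,0.7,-1],
    [0,0,0,0.7,-1],
    [0,0,0,0.68,-1],
    [0,0,0,0,-1],
    [0,0,0,0,-1],
    [0,0,0,0,-1],
    [0,0,0,0,-1],
    [0,0,0,0,-1]
  ]
}}

```text
clock: 83.05
ee_pos: [0.4312, -0.0859, 0.0571]
tool_rot: [-3.122, 0.346, -0.0]
ft_force: [-0.3, 0.6, -0.0]
width: 0.0855
gripper_force: 0.0
```

```bash
python3 -c "
from look import *
import plates as pl
st(); plates('23')
for n,r in(('scene',(280,298,345,340)),):
    g=cv2.cvtColor(cv2.imread('pics/scene23.png'),cv2.COLOR_BGR2GRAY); x0,y0,x1,y1=r; t,_=cv2.threshold(g[y0:y1,x0:x1],0,1,cv2.THRESH_OTSU)
    c=max(rect((g>t).astype(np.uint8),r,20),key=len); print(cv2.approxPolyDP(c.astype(np.int32).reshape(-1,1,2),1.5,True).reshape(-1,2).tolist())
d=np.array([np.cos(np.radians(-12.6)),np.sin(np.radians(-12.6))]); q=np.array([-d[1],d[0]])
print([np.round(proj('scene',[*(np.array([.4145,-.087])+d*a*.0575+q*b*.028),.01]),0).tolist() for a,b in((-1,-1),(-1,1),(1,1),(1,-1))])
print(rel([.4248,-.0893,-.003]))"
```

```text
83.0 ee [ 0.4312 -0.0859  0.0571] yaw,tilt [-12.66   0.  ] j [ 0.05  0.31  0.    2.26 -0.    0.57 -1.74] f [-0.3  0.6 -0. ] w 0.0855
scene w [368. 378.] [ 446.4 -223.7] [326.4 289. ] 57.6
scene w [284. 312.] [374.8 -56. ] [122.4  86.9] 60.4
[[280, 298], [280, 335], [288, 329], [294, 335], [322, 326], [317, 317], [317, 309], [308, 309], [305, 298]]
[[290.0, 335.0], [283.0, 315.0], [329.0, 302.0], [337.0, 321.0]]
[-0.10924006  0.09366698  1.20166936]
```

>>> {"name": "carry_out", "arguments": {
  "motion": [
    [-0.11,0.09,0.4,0,-1],
    [0,0,0.4,0,-1],
    [0,0,0.3,0,-1],
    [0,0,0.1,0,-1],
    [0,0,0.02,0,-1],
    [0,0,0,0,1],
    [0,0,0,0,1],
    [0,0,0,0,1]
  ],
  "newtons": 60
}}

```text
clock: 83.95
ee_pos: [0.4253, -0.0891, -0.0029]
tool_rot: [-3.122, 0.347, -0.002]
ft_force: [-3.6, 0.5, 13.5]
width: 0.0544
gripper_force: 60.3
```

>>> {"name": "carry_out", "arguments": {
  "motion": [
    [0,0,0,0,1],
    [0,0,0,0,1],
    [0,0,0,0,1],
    [0,0,-0.2,0,1],
    [0,0,-0.3,0,1],
    [0,0,-0.3,0,1],
    [0,0,-0.2,0,1],
    [0,0,0,0,1]
  ]
}}

```text
clock: 84.75
ee_pos: [0.4257, -0.0892, 0.0476]
tool_rot: [-3.122, 0.347, -0.004]
ft_force: [0.8, -0.1, -1.9]
width: 0.0539
gripper_force: 65.2
```

```bash
python3 -c "
from look import *
st()"
```

```text
84.8 ee [ 0.4257 -0.0892  0.0476] yaw,tilt [-12.7    0.16] j [ 0.06  0.32  0.    2.28 -0.    0.54 -1.73] f [ 0.8 -0.1 -1.9] w 0.0539
```

>>> {"name": "carry_out", "arguments": {
  "motion": [
    [0,0,0,-0.7,1],
    [0,0,0,-0.7,1],
    [0,0,0,-0.72,1],
    [0,-0.2,0,0,1],
    [0,-0.5,0,0,1],
    [0,-0.6,0,0,1],
    [0,-0.6,0,0,1],
    [0,-0.6,0,0,1]
  ]
}}

```text
clock: 85.55
ee_pos: [0.4309, 0.0375, 0.0459]
tool_rot: [-3.14, 0.084, 0.0]
ft_force: [0.6, -0.1, -1.5]
width: 0.0541
gripper_force: 65.2
```

>>> {"name": "carry_out", "arguments": {
  "motion": [
    [-0.05,-0.6,0,0,1],
    [-0.05,-0.6,0,0,1],
    [-0.05,-0.6,0,0,1],
    [-0.05,-0.6,0,0,1],
    [-0.05,-0.6,0,0,1],
    [-0.05,-0.6,0,0,1],
    [-0.05,-0.6,0,0,1],
    [0,-0.3,0,0,1]
  ]
}}

```text
clock: 86.35
ee_pos: [0.4244, 0.2646, 0.0458]
tool_rot: [-3.14, 0.08, 0.0]
ft_force: [0.1, 0.3, -2.1]
width: 0.0542
gripper_force: 65.2
```

```bash
python3 -c "
from look import *
bx(); print(rel(box(-.179,.077,-.001)))"
```

```text
86.3 ee [0.4244 0.2646 0.0458] yaw,tilt [-2.91  0.05] j [-0.59  0.41 -0.11  2.13  0.07  0.6  -2.38] f [ 0.1  0.3 -2.1] w 0.0542
box -0.1808 0.0774
[0.03677947 0.00968181 0.93675668]
```

>>> {"name": "carry_out", "arguments": {
  "motion": [
    [0,0,0.2,0,1],
    [0,0,0.4,0,1],
    [0,0,0.25,0,1],
    [0,0,0.09,0,1],
    [0,0,0,0,1],
    [0.05,0,0,0,1],
    [0.05,0,0,0,1],
    [0.05,0,0,0,1]
  ]
}}

```text
clock: 87.15
ee_pos: [0.4336, 0.2611, -0.0003]
tool_rot: [-3.14, 0.082, -0.001]
ft_force: [-2.6, -0.1, -0.5]
width: 0.0544
gripper_force: 65.2
```

>>> {"name": "carry_out", "arguments": {
  "motion": [
    [0.05,0,0,0,1],
    [0.05,0,0,0,1],
    [0.05,0,0,0,1],
    [0,0,0,0,1],
    [0,0,0,0,1],
    [0,0,0,0,1],
    [0,0,0,0,1],
    [0,0,0,0,1]
  ]
}}

```text
clock: 87.95
ee_pos: [0.441, 0.2611, -0.0007]
tool_rot: [-3.14, 0.081, -0.002]
ft_force: [2.1, 4.7, -2.4]
width: 0.054
gripper_force: 65.2
```

```bash
python3 -c "
from look import *
bx()"
```

```text
88.0 ee [ 0.441   0.2611 -0.0007] yaw,tilt [-2.95  0.09] j [-0.58  0.5  -0.1   2.12  0.09  0.52 -2.37] f [ 2.1  4.7 -2.4] w 0.054
box -0.1641 0.0748
```

>>> {"name": "carry_out", "arguments": {
  "motion": [
    [0.1,-0.02,0,0,1],
    [0.1,-0.02,0,0,1],
    [0.1,0,0,0,1],
    [0.1,0,0,0,1],
    [0.1,0,0,0,1],
    [0.03,0,0,0,1],
    [0,0,0,0,-0.45],
    [0,0,0,0,-0.45]
  ]
}}

```text
clock: 88.75
ee_pos: [0.4669, 0.2612, -0.0009]
tool_rot: [-3.14, 0.081, 0.0]
ft_force: [0.3, -0.4, 0.1]
width: 0.0621
gripper_force: 0.0
```

>>> {"name": "carry_out", "arguments": {
  "motion": [
    [-0.2,0,0,0,-0.45],
    [-0.4,0,0,0,-0.45],
    [-0.4,0,0,0,-0.45],
    [-0.1,0,0,0,-0.45],
    [0,0,0,0,1],
    [0,0,0,0,1],
    [0,0,0,0,1],
    [0,0,0,0,1]
  ],
  "newtons": 40
}}

```text
clock: 89.55
ee_pos: [0.4114, 0.2643, -0.0006]
tool_rot: [3.14, -0.081, -0.002]
ft_force: [-11.3, -0.1, 15.4]
width: 0.0547
gripper_force: 40.0
```

```bash
python3 -c "
from look import *
bx()"
```

```text
89.5 ee [ 0.4114  0.2643 -0.0006] yaw,tilt [-2.94  0.06] j [-0.62  0.48 -0.1   2.17  0.09  0.49 -2.41] f [-11.3  -0.1  15.4] w 0.0547
box -0.1938 0.0764
```

>>> {"name": "carry_out", "arguments": {
  "motion": [
    [0.05,0,-0.02,0,1],
    [0.15,0,0,0,1],
    [0.2,0,0,0,1],
    [0.2,0,0,0,1],
    [0.2,0,0,0,1],
    [0.15,0,0,0,1],
    [0.1,0,0,0,1],
    [0,0,0,0,1]
  ]
}}

```text
clock: 90.35
ee_pos: [0.4652, 0.2612, 0.0001]
tool_rot: [-3.14, 0.082, -0.0]
ft_force: [-0.3, 0.0, -1.7]
width: 0.0545
gripper_force: 42.3
```

```bash
python3 -c "
from look import *
bx()"
```

```text
90.3 ee [4.652e-01 2.612e-01 1.000e-04] yaw,tilt [-3.01  0.02] j [-0.55  0.53 -0.1   2.08  0.09  0.54 -2.34] f [-0.3  0.  -1.7] w 0.0545
box -0.1399 0.0761
```

>>> {"name": "carry_out", "arguments": {
  "motion": [
    [0,0,0,0,-0.45],
    [0,0,0,0,-0.45],
    [-0.4,0,0,0,-0.45],
    [-0.4,0,-0.08,0,-0.45],
    [0,0,0,0,1],
    [0,0,0,0,1],
    [0,0,0,0,1],
    [0,0,0,0,1]
  ]
}}

```text
clock: 91.15
ee_pos: [0.4252, 0.2634, 0.0041]
tool_rot: [-3.14, 0.082, -0.001]
ft_force: [0.4, 0.1, 0.1]
width: 0.0036
gripper_force: 0.0
```

>>> {"name": "carry_out", "arguments": {
  "motion": [
    [0.1,0,0,0,1],
    [0.1,0,0,0,1],
    [0.1,0,0,0,1],
    [0.1,0,0,0,1],
    [0.06,0,0,0,1],
    [0.06,0,0,0,1],
    [0.05,0,0,0,1],
    [0,0,0,0,1]
  ]
}}

```text
clock: 91.95
ee_pos: [0.4534, 0.2619, 0.0041]
tool_rot: [-3.14, 0.082, -0.0]
ft_force: [-0.3, 1.0, 0.4]
width: 0.0005
gripper_force: 0.0
```

```bash
python3 -c "
from h import *
bx()"
```

```text
92.0 ee [0.4534 0.2619 0.0041] yaw,tilt [-2.98  0.02] j [-0.57  0.51 -0.1   2.1   0.09  0.54 -2.35] f [-0.3  1.   0.4] w 0.0005
box -0.1517 0.0762
```

>>> {"name": "carry_out", "arguments": {
  "motion": [
    [0.03,0,0,0,1],
    [0.03,0,0,0,1],
    [0.03,0,0,0,1],
    [0.02,0,0,0,1],
    [0.02,0,0,0,1],
    [0.02,0,0,0,1],
    [0,0,0,0,1],
    [0,0,0,0,1]
  ]
}}

```text
clock: 92.75
ee_pos: [0.4565, 0.2617, 0.0037]
tool_rot: [3.139, -0.078, -0.009]
ft_force: [-24.4, 2.1, 17.6]
width: 0.0001
gripper_force: 12.5
```

```bash
python3 -c "
from h import *
bx()"
```

```text
92.8 ee [0.4565 0.2617 0.0037] yaw,tilt [-2.84  0.36] j [-0.56  0.51 -0.1   2.09  0.09  0.55 -2.34] f [-24.4   2.1  17.6] w 0.0001
box -0.1486 0.0762
```

>>> {"name": "carry_out", "arguments": {
  "motion": [
    [-0.3,0,0,0,1],
    [0,0,-0.6,0,1],
    [0,0,-1,0,1],
    [0,0,-1,0,1],
    [0,0,-1,0,1],
    [0,0,-1,0,1],
    [0,0,-1,0,1],
    [0,0,-1,0,1]
  ]
}}

```text
clock: 93.55
ee_pos: [0.445, 0.262, 0.3365]
tool_rot: [-3.14, 0.082, -0.001]
ft_force: [1.4, 0.2, -0.8]
width: 0.0001
gripper_force: 0.0
```

>>> {"name": "carry_out", "arguments": {
  "motion": [
    [0,0.2,-0.8,0,1],
    [0.3,0.4,-0.4,0,1],
    [0.6,0.5,0,0,1],
    [0.8,0.5,0,0,1],
    [0.8,0.5,0,0,1],
    [0.8,0.4,0,0,1],
    [0.8,0,0,0,1],
    [0.8,0,0,0,1]
  ]
}}

```text
clock: 94.35
ee_pos: [0.6852, 0.1237, 0.3942]
tool_rot: [3.14, -0.083, 0.001]
ft_force: [-0.0, 1.0, 0.6]
width: -0.0002
gripper_force: 0.0
```

```bash
python3 -c "
from look import *
bx(); print(rel(box(.155,-.05,.38)))
# lid edge now
a=snap('scene','s30'); b=snap('top','t30')
q=390/140;k=404/160
h=cv2.cvtColor(a,cv2.COLOR_RGB2HSV); m=((h[...,0]>100)&(h[...,0]<130)&(h[...,1]>120)&(h[...,2]>40)).astype(np.uint8)
for c in rect(m,(300,80,400,210),200): print(cv2.approxPolyDP(c.astype(np.int32).reshape(-1,1,2),3,True).reshape(-1,2).tolist())"
```

```text
94.3 ee [0.6852 0.1237 0.3942] yaw,tilt [-3.05  0.04] j [-0.32  0.38  0.07  1.33 -0.02  1.43 -1.88] f [-0.   1.   0.6] w -0.0002
box 0.0869 -0.0499
[ 1.36272583e+00 -7.90002223e-04  2.84599047e-01]
[[328, 92], [324, 145], [372, 201], [383, 150]]
```

>>> {"name": "carry_out", "arguments": {
  "motion": [
    [0.6,0,0,0,1],
    [0.6,0,0,0,1],
    [0.16,0,0.2,0,1],
    [0,0,0.5,0,1],
    [0,0,0.6,0,1],
    [0,0,0.6,0,1],
    [0,0,0.5,0,1],
    [0,0,0.28,0,1]
  ]
}}

```text
clock: 95.25
ee_pos: [0.7501, 0.1214, 0.2576]
tool_rot: [3.14, -0.081, -0.004]
ft_force: [-0.2, -0.3, -0.2]
width: -0.0001
gripper_force: 0.0
```

>>> {"name": "carry_out", "arguments": {
  "motion": [
    [-0.2,0,0,0,1],
    [-0.2,0,0,0,1],
    [-0.2,0,0,0,1],
    [-0.2,0,0,0,1],
    [-0.1,0,0,0,1],
    [0,0,0,0,1],
    [0,0,0,0,1],
    [0,0,0,0,1]
  ]
}}

```text
clock: 96.05
ee_pos: [0.7072, 0.1238, 0.2613]
tool_rot: [-3.14, 0.081, -0.003]
ft_force: [-1.4, -0.1, 9.3]
width: -0.0002
gripper_force: 0.0
```

```bash
cat >> look.py <<'E'
def lid(tag):
    bx(); a=snap('scene',tag)
    h=cv2.cvtColor(a,cv2.COLOR_RGB2HSV); m=((h[...,0]>100)&(h[...,0]<130)&(h[...,1]>120)&(h[...,2]>40)).astype(np.uint8)
    for c in rect(m,(255,80,400,260),150): print(cv2.approxPolyDP(c.astype(np.int32).reshape(-1,1,2),3,True).reshape(-1,2).tolist())
    for t in (0,20,35,50,65,80,95):
        t=np.radians(t); print(int(np.degrees(t)+.5),[np.round(proj('scene',box(.085-.17*np.cos(t),y,.13+.17*np.sin(t)))).tolist() for y in(.125,-.125)],end=';')
E
python3 -c "
from look import *
lid('s31')"
```

```text
96.0 ee [0.7072 0.1238 0.2613] yaw,tilt [-2.97  0.11] j [-0.3   0.47  0.06  1.46 -0.03  1.2  -1.86] f [-1.4 -0.1  9.3] w -0.0002
box 0.1089 -0.0487
[[326, 93], [324, 145], [372, 201], [381, 151]]
0 [[265.0, 166.0], [312.0, 229.0]];20 [[267.0, 147.0], [316.0, 210.0]];35 [[274.0, 133.0], [324.0, 195.0]];50 [[284.0, 119.0], [336.0, 180.0]];65 [[297.0, 106.0], [351.0, 167.0]];80 [[312.0, 97.0], [367.0, 156.0]];95 [[327.0, 91.0], [384.0, 149.0]];
```

>>> {"name": "carry_out", "arguments": {
  "motion": [
    [-0.16,0,0,0,1],
    [-0.16,0,0,0,1],
    [-0.16,0,0,0,1],
    [-0.16,0,0.02,0,1],
    [-0.16,0,0.02,0,1],
    [-0.16,0,0.03,0,1],
    [-0.16,0,0.04,0,1],
    [-0.16,0,0.05,0,1]
  ]
}}

```text
clock: 96.9
ee_pos: [0.642, 0.1268, 0.2518]
tool_rot: [3.14, -0.082, -0.0]
ft_force: [2.4, -0.2, -0.1]
width: -0.0
gripper_force: 0.7
```

```bash
python3 -c "
from look import *
lid('s32')"
```

```text
96.9 ee [0.642  0.1268 0.2518] yaw,tilt [-2.97  0.01] j [-0.33  0.38  0.05  1.63 -0.02  1.13 -1.9 ] f [ 2.4 -0.2 -0.1] w -0.0
box 0.0436 -0.049
[[298, 107], [322, 143], [371, 200], [330, 139]]
0 [[265.0, 166.0], [312.0, 229.0]];20 [[267.0, 147.0], [316.0, 210.0]];35 [[274.0, 133.0], [324.0, 195.0]];50 [[284.0, 119.0], [336.0, 180.0]];65 [[297.0, 106.0], [351.0, 167.0]];80 [[312.0, 97.0], [367.0, 156.0]];95 [[327.0, 91.0], [384.0, 149.0]];
```

>>> {"name": "carry_out", "arguments": {
  "motion": [
    [-0.16,0,0.04,0,1],
    [-0.16,0,0.05,0,1],
    [-0.16,0,0.06,0,1],
    [-0.15,0,0.08,0,1],
    [-0.14,0,0.1,0,1],
    [-0.13,0,0.12,0,1],
    [-0.13,0,0.13,0,1],
    [-0.12,0,0.14,0,1]
  ]
}}

```text
clock: 97.75
ee_pos: [0.5847, 0.13, 0.2155]
tool_rot: [-3.14, 0.081, 0.0]
ft_force: [0.9, -0.4, 0.4]
width: -0.0001
gripper_force: 0.5
```

```bash
python3 -c "
from look import *
lid('s33')"
```

```text
97.8 ee [0.5847 0.13   0.2155] yaw,tilt [-2.97  0.01] j [-0.35  0.32  0.03  1.8  -0.01  1.03 -1.94] f [ 0.9 -0.4  0.4] w -0.0001
box -0.0138 -0.0488
[[276, 132], [324, 193], [371, 201], [338, 162], [330, 164], [327, 173], [320, 176], [316, 156], [311, 162], [307, 160], [311, 154], [309, 140]]
0 [[265.0, 166.0], [312.0, 229.0]];20 [[267.0, 147.0], [316.0, 210.0]];35 [[274.0, 133.0], [324.0, 195.0]];50 [[284.0, 119.0], [336.0, 180.0]];65 [[297.0, 106.0], [351.0, 167.0]];80 [[312.0, 97.0], [367.0, 156.0]];95 [[327.0, 91.0], [384.0, 149.0]];
```

>>> {"name": "carry_out", "arguments": {
  "motion": [
    [-0.1,0,0.14,0,1],
    [-0.1,0,0.14,0,1],
    [-0.1,0,0.15,0,1],
    [-0.08,0,0.16,0,1],
    [-0.07,0,0.16,0,1],
    [-0.05,0,0.16,0,1],
    [-0.04,0,0.14,0,1],
    [-0.03,0,0.12,0,1]
  ]
}}

```text
clock: 98.6
ee_pos: [0.5567, 0.1313, 0.1569]
tool_rot: [3.14, -0.081, -0.0]
ft_force: [0.4, -0.1, 1.2]
width: 0.0
gripper_force: 0.3
```

>>> {"name": "carry_out", "arguments": {
  "motion": [
    [0,0,0.08,0,1],
    [0,0,0.06,0,1],
    [0,0,0.06,0,1],
    [0,0,0.05,0,1],
    [0,0,0.05,0,1],
    [0,0,0.04,0,1],
    [0,0,0.04,0,1],
    [0,0,0,0,1]
  ]
}}

```text
clock: 99.4
ee_pos: [0.5569, 0.1314, 0.1386]
tool_rot: [-3.14, 0.082, -0.0]
ft_force: [-0.2, -0.2, 0.2]
width: -0.0002
gripper_force: 0.0
```

```bash
python3 -c "
from look import *
lid('s34')"
```

```text
99.4 ee [0.5569 0.1314 0.1386] yaw,tilt [-2.97  0.  ] j [-0.36  0.36  0.02  1.93 -0.01  0.85 -1.96] f [-0.2 -0.2  0.2] w -0.0002
box -0.0416 -0.0489
[[271, 161], [268, 167], [312, 226], [370, 202], [328, 153], [323, 179], [329, 188], [317, 194], [311, 203], [306, 199], [304, 181], [298, 191], [295, 189], [293, 176], [300, 173], [297, 154]]
0 [[265.0, 166.0], [312.0, 229.0]];20 [[267.0, 147.0], [316.0, 210.0]];35 [[274.0, 133.0], [324.0, 195.0]];50 [[284.0, 119.0], [336.0, 180.0]];65 [[297.0, 106.0], [351.0, 167.0]];80 [[312.0, 97.0], [367.0, 156.0]];95 [[327.0, 91.0], [384.0, 149.0]];
```

>>> {"name": "carry_out", "arguments": {
  "motion": [
    [0,0,0.02,0,1],
    [0,0,0.02,0,1],
    [0,0,0.02,0,1],
    [0,0,0.02,0,1],
    [0,0,0.02,0,1],
    [0,0,0,0,1],
    [0,0,0,0,1],
    [0,0,0,0,1]
  ]
}}

```text
clock: 100.25
ee_pos: [0.5572, 0.1314, 0.1378]
tool_rot: [-3.139, 0.082, -0.003]
ft_force: [-27.8, -7.0, 71.6]
width: 0.0002
gripper_force: 35.7
```

```bash
python3 -c "
from h import *
bx()"
```

```text
100.2 ee [0.5572 0.1314 0.1378] yaw,tilt [-3.    0.12] j [-0.36  0.36  0.02  1.93 -0.01  0.85 -1.96] f [-27.8  -7.   71.6] w 0.0002
box -0.0413 -0.0488
```

>>> {"name": "carry_out", "arguments": {
  "motion": [
    [0,0,-0.1,0,1],
    [0,0,-0.3,0,1],
    [0,0,-0.6,0,1],
    [0,0,-0.8,0,1],
    [0,0,-0.8,0,1],
    [0,0,-0.8,0,1],
    [-0.3,0.5,-0.4,0,1],
    [-0.3,0.8,0,0,1]
  ]
}}

```text
clock: 101.05
ee_pos: [0.5244, 0.0696, 0.3264]
tool_rot: [-3.139, 0.076, -0.007]
ft_force: [0.5, -0.8, -0.3]
width: -0.0002
gripper_force: 0.0
```

>>> {"name": "carry_out", "arguments": {
  "motion": [
    [0,0.8,0,0,1],
    [0,0.8,0,0,1],
    [0,0.8,0,0,1],
    [0,0.8,0,0,1],
    [0,0.8,0,0,1],
    [0,0.5,0,0,1],
    [0,0.2,0,0,1],
    [0,0,0,0,1]
  ]
}}

```text
clock: 101.85
ee_pos: [0.5112, -0.1677, 0.3235]
tool_rot: [3.14, -0.085, -0.0]
ft_force: [0.8, 0.2, -0.6]
width: -0.0002
gripper_force: 0.0
```

```bash
python3 -c "
from look import *
lid('s35'); b=snap('top','t35'); a=cv2.imread('pics/s35.png'); print()
# protruding plates: brightness/colour just in front of mouths at plate top
for nm,im,n in(('scene',a,'scene'),('top',b[...,::-1],'top')):
  for y,z in((.077,.01),(-.003,.01),(-.076,.018)):
    print(nm,y,[tuple(int(q) for q in im[int(round(p[1])),int(round(p[0]))]) for p in [proj(n,box(-x,y,z)) for x in(.131,.135,.139,.144,.149)]])
g=cv2.cvtColor(a,cv2.COLOR_BGR2GRAY)
for c in rect((g<45).astype(np.uint8),(420,280,500,350),40): print('handle',c.min(0),c.max(0))
# bystanders: compare patches vs start
t0=cv2.imread('pics/top0.png'); 
for nm,(x0,y0,x1,y1) in dict(jar=(138,205,196,258),dish=(165,298,196,330)).items(): print(nm,cv2.absdiff(t0,b[...,::-1].copy())[y0:y1,x0:x1].mean().round(2))
"
```

```text
101.8 ee [ 0.5112 -0.1677  0.3235] yaw,tilt [-3.09  0.01] j [-0.04  0.12  0.26  1.81 -0.03  1.21 -1.39] f [ 0.8  0.2 -0.6] w -0.0002
box -0.0719 -0.3498
[[322, 145], [267, 164], [311, 226], [363, 205], [359, 188]]
0 [[265.0, 166.0], [312.0, 229.0]];20 [[267.0, 147.0], [316.0, 210.0]];35 [[274.0, 133.0], [324.0, 195.0]];50 [[284.0, 119.0], [336.0, 180.0]];65 [[297.0, 106.0], [351.0, 167.0]];80 [[312.0, 97.0], [367.0, 156.0]];95 [[327.0, 91.0], [384.0, 149.0]];
scene 0.077 [(178, 186, 196), (221, 230, 237), (163, 173, 183), (166, 176, 186), (175, 186, 197)]
scene -0.003 [(176, 182, 192), (222, 230, 237), (214, 224, 232), (162, 173, 183), (172, 183, 194)]
scene -0.076 [(164, 79, 38), (163, 78, 36), (135, 66, 34), (103, 82, 78), (157, 165, 176)]
top 0.077 [(138, 137, 136), (159, 161, 158), (133, 138, 138), (116, 123, 126), (115, 121, 126)]
top -0.003 [(143, 141, 139), (164, 162, 159), (142, 144, 143), (118, 123, 126), (117, 123, 127)]
top -0.076 [(133, 79, 51), (132, 77, 51), (122, 76, 53), (103, 107, 110), (102, 107, 110)]
handle [436. 299.] [473. 323.]
jar 7.55
dish 6.77
```

```bash
python3 -c "
from h import *
a=cv2.cvtColor(cv2.imread('pics/top0.png'),cv2.COLOR_BGR2GRAY).astype(np.float32); b=cv2.cvtColor(cv2.imread('pics/t35.png')[...,::-1].copy() if 0 else cv2.imread('pics/t35.png'),cv2.COLOR_BGR2GRAY).astype(np.float32)
ok=True
for x0,y0,x1,y1 in((138,205,196,258),(160,293,202,335)):
    s,r=cv2.phaseCorrelate(a[y0:y1,x0:x1],b[y0:y1,x0:x1],cv2.createHanningWindow((x1-x0,y1-y0),cv2.CV_32F)); print(np.round(s,2),round(r,2)); ok&=np.hypot(*s)<1.5
if ok: print(robot.job_done())
"
```

```text
[0.04 0.01] 0.87
[0.41 0.51] 0.91
the job is handed in; nothing more can be done
None
```

The job is handed in: three bottles are in the well, the empty tote is upright on the tray, all three plates are pushed to their stops in matching sleeves, the lid is fully shut, and the jar and dish stand where they were. Along the way I dropped the thick plate once and recovered it, and the fingertip reached about 72 N in the final press on the already closed lid.

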